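# Fish the measuring stick out of a part-closed carton

### The job

Someone has left a wooden measuring stick in the long carton, under the closed end flaps, and a small packed carton stands half across the opening. Slide the small carton along the top, without lifting it, until it sits squarely between the two white paper strips on the left end flap, centred across the long carton; then take the stick out through the opening, tilting it because it is longer than the opening, and finish holding it still in the gripper, wholly out and at least 5 cm above the top of the long carton, touching nothing else. Leave the small carton between its strips and do not disturb the tape roll, the white box or the brush.

Things in the scene. Friction and masses are not known exactly. Their poses are not given: they have to be found in the camera images.
- carton: long cardboard carton, fixed. Origin on the table under the centre of its opening; y along its length to the left end, x across, z up. 182 mm wide (walls 6), from y = -232 to +272 mm, top at z = 110 mm; long flaps hang down outside, to 11 mm beyond the walls. Inside, white stock fills it to z = 54 mm over its whole length, so 52 mm of free height remains under the end flaps
- opening (a point): centre of the opening, level with the flaps' upper faces (z = 110 mm); axes as the carton. The opening is 205 mm along y and 170 mm (the full inner width) along x, between the two closed, rigid end flaps, which are 4 mm thick and flush with the wall tops
- spot (a point): point midway between the two white paper strips on the left (+y) end flap, on its upper face; the strips run across the carton (150 x 8 mm, 126 mm apart inside), flat, no height; 190 mm along +y from the centre of the opening; axes as the carton
- parcel: small packed closed carton, loose, 200 mm (its x) by 120 mm (its y) by 45 mm high, about 0.3 kg. Origin at the centre of its underside. It lies on the flap and wall tops, half across the left (+y) part of the opening, its y axis nearly along the long carton's
- stick: wooden measuring stick with black tick marks, loose, straight, 300 mm long (its y), 22 mm wide (its x), 18 mm high (its z), about 0.09 kg. Origin at the centre of its underside. It lies flat on the stock in the long carton, nearly along it, with both ends hidden under the end flaps
- stick_left (a point): centre of the stick's +y end face, 150 mm from its middle, 9 mm above its underside
- stick_right (a point): centre of the stick's -y end face, 150 mm from its middle, 9 mm above its underside
- tape_roll: bystander: roll of brown tape lying flat, 96 mm across, 48 mm high, on the table; origin at the centre of its underside
- white_box: bystander: white box 90 x 60 x 50 mm high on the table; origin at the centre of its underside
- brush: bystander: flat brush with a wooden handle lying on the table beyond the carton; origin at its underside
Things that resemble listed ones, but are neither listed nor needed, are in the scene too. Of the things shaped like the parcel, the cardboard one is meant.

How it is judged:
By the outcome, as a careful person would: the job done as asked, in the order asked, and still so for the second after the job is handed in, while the arm keeps its last pose, push and grip.
It also fails if it takes over 54 s, if anything falls off the work surface, if the arm or the gripper's body presses on something with over 40 N, if the wrist force passes 120 N, or if a joint passes its speed limit or range.

### The arm

A 7-joint arm with a two-finger parallel gripper is mounted at the origin on the work surface. World frame = base frame: x ahead of the robot, y to its left, z up, the work surface at z = 0. Lengths are in m, angles in rad, forces in N, time in s.
With the tool pointing down it reaches from about 0.35 to 0.9 m from the base axis. Payload 7.2 kg.
Tool frame: the origin (TCP) lies on the mounting face of the last link; the fingertips stand 182 mm ahead of it and the grasp point (between the pads) lies 163 mm ahead of it; x points along the fingers, y is the direction in which the jaws open and shut, and the axes are right-handed (so a half turn about x gives the same grasp; the last joint's range is limited). The gripper opens to 88 mm and grips with 3 to 60 N. Pads are 20 mm wide; open, the fingers measure 115 mm over their backs; the gripper's body (75 mm by 178 mm) begins 61 mm behind the grasp point.
Start: joints at [-1.381, 0.411, -0.013, 1.596, 0.006, 1.134, -0.082], TCP at [0.159, 0.604, 0.405] pointing down, gripper open.
Joint ranges: [-2.95, 2.95], [-0.29, 1.99], [-1.47, 1.44], [0.14, 2.54], [-1.03, 4.17], [0.13, 1.85], [-2.86, 2.86]. Speed limits (rad/s): [2.39, 2.39, 3.01, 3.01, 3.14, 3.14, 3.14].

### API

Orientations are given as a unit quaternion [x, y, z, w].
In Python, from workcell import readout, camera, get_calibration, job, boxes_of, silhouettes gives the robot as it stands.
- The arm moves only by the tool jog_arm, never from a script. Its argument "deltas" is a list of rows, each an object of numbers: "jaw": the finger opening in cm, from 0 to 8.78; "tx", "ty", "tz": the shift along the tool's x, y, z in cm; "twist": the turn about the tool's x in units of 5 degrees (1.0 is 5 degrees). In form: [{"jaw": .., "tx": .., "ty": .., "tz": .., "twist": ..}, ...]. A call has 1 to 8 rows; each row is the pose to reach, as a shift and turn from the pose commanded when the call began, along the tool's axes at that moment; what a row does not reach only later rows make up. A row lasts 1/10 s, in which the tool goes at most 50 mm and 8.59 degrees, less where a joint would pass 70% of its speed; a pose out of reach is approached as far as the arm can. A call with a gripper value outside its range is refused whole. The fingers move at their own pace and stop on an object; "newtons" is the grip in N (left out, the last holds). Time passes only in rows, so rows that repeat a pose let the fingers close. It gives the time, the measured TCP pose, the force and the opening at its end, in the units of the state.
- readout.read_state(): the state, without advancing time (a new reading comes with each control period).
- camera(name): name is "scene" or "top"; returns the picture (400x640x3 uint8, red, green, blue); there is no depth.
- get_calibration(name): a dict with "camera_matrix" (3x3 intrinsics, pixels), "extrinsics" (4x4, takes a point from world to camera coordinates). Camera axes: x right, y up, looking along -z (the intrinsics and any distortion apply to the point x, -y, -z); pixel columns grow to the right and rows downward; lengths in m; the calibration is good to about 2 mm. A picture is of the moment at which its call begins. get_calibration takes no time and is no camera call.
- job.sign_off(): hands the job in, once; it reports no verdict.
Trained networks look in the newest picture that a camera, given by its name, has taken for a name from the list of things; names that differ only in an ending like _2 or _b are one class to them, and where a whole thing is asked for, a point or a joint stands for the part that bears it (a point fixed in the world has none). Each returns a list of dicts, best first, with "score" (0 to 1); they miss things now and then, are a little off and sometimes report something else, mostly with a low value. They report only what shows in the picture. A call takes as long as a camera call. They do not tell look-alikes from the thing itself.
- boxes_of(camera, label): "box" ([left, top, right, bottom] in pixels, round what is visible of it).
- silhouettes(camera, label): "mask" (400x640 bool, what is visible of it) and "box" ([left, top, right, bottom] in pixels, round what is visible of it).
The state is a dict: "clock": time; "qpos": joint angles; "qd": joint speeds; "joint_torque": joint torques, N m; "tcp_pos": TCP position; "tool_rot": TCP orientation; "force": force on the tool from outside, world axes, zero at the start; "torque": the same for the moment, N m; "width": finger opening in m.
Only numpy, scipy, OpenCV 4.12 (cv2) and the standard library are available. Lean on these libraries where they do the work, as an engineer would, in place of code of your own. Each camera call takes 0.05 s, during which the arm holds its last target.

## Working session

There is one attempt and no reset: what is moved stays moved. The work goes in short steps, Python scripts to look and compute and a tool call to move; the robot and the scene stay as the last step left them, time stands still between calls to the robot, and variables do not carry over. Pictures are saved under pics/ and viewed, and the job is handed in when it is done.

Besides the shell and the picture viewer there is one more tool, called after "Call:" as a command line: name --argument value ..., lists and objects as JSON in quotes. jog_arm: Moves the arm, as the interface text tells. Its arguments: {"type":"object","properties":{"deltas":{"type":"array","items":{"type":"object","properties":{"jaw":{"type":"number"},"tx":{"type":"number"},"ty":{"type":"number"},"tz":{"type":"number"},"twist":{"type":"number"}}}},"newtons":{"type":"number"}},"required":["deltas"]}

```bash
ls; mkdir -p pics; python3 - <<'E'
from workcell import readout,camera,get_calibration
import cv2
s=readout.read_state();print(s)
for n in("scene","top"):
    im=camera(n);cv2.imwrite(f"pics/{n}0.png",im[:,:,::-1]);c=get_calibration(n);print(n,c)
E
```

```text
pics
{'clock': 0.0, 'qpos': array([-1.38122054,  0.41183614, -0.01273572,  1.59705525,  0.00562007,
        1.13431019, -0.08218895]), 'qd': array([ 0.00068642, -0.00222781,  0.0011691 , -0.00061674, -0.00084361,
       -0.0009533 ,  0.00055293]), 'joint_torque': array([ 1.40905655e-05, -5.87979019e+01,  6.41151499e-01, -2.91078705e+01,
       -5.40375430e-02,  1.81128387e-02,  1.57421923e-04]), 'tcp_pos': array([0.15928596, 0.60412328, 0.40384388]), 'tool_rot': array([ 0.0903068 ,  0.70127337, -0.09141765,  0.70121548]), 'force': array([0.15396969, 0.42903214, 0.53279863]), 'torque': array([-0.00818215,  0.01296049,  0.00344806]), 'width': 0.08735536302057709}
scene {'camera_matrix': array([[363.01908258,   0.        , 326.15942057],
       [  0.        , 363.01908258, 196.38694321],
       [  0.        ,   0.        ,   1.        ]]), 'extrinsics': array([[-0.8604691 ,  0.50937644, -0.01133835,  0.43212406],
       [-0.40931352, -0.6778424 ,  0.61073081,  0.13721163],
       [ 0.30340627,  0.53015594,  0.79175711, -1.19370452],
       [ 0.        ,  0.        ,  0.        ,  1.        ]])}
top {'camera_matrix': array([[420.01824297,   0.        , 318.28357032],
       [  0.        , 420.01824297, 201.82818923],
       [  0.        ,   0.        ,   1.        ]]), 'extrinsics': array([[-0.01016083, -0.99976467, -0.01916683,  0.00708581],
       [ 0.99828127, -0.0112484 ,  0.057515  , -0.4937685 ],
       [-0.05771706, -0.01854948,  0.99816064, -1.19613158],
       [ 0.        ,  0.        ,  0.        ,  1.        ]])}
```

View pics/scene0.png

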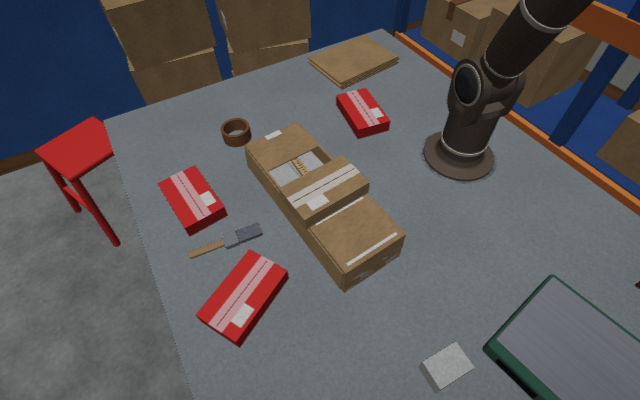

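View pics/top0.png

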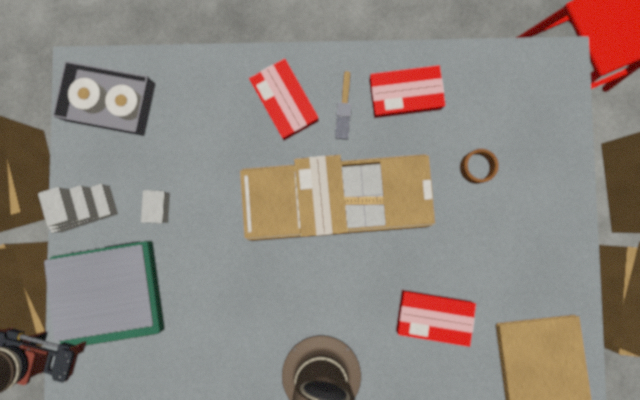

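```bash
cat > h.py <<'E'
import numpy as np,cv2
from workcell import readout,camera,get_calibration,boxes_of,silhouettes
C={n:get_calibration(n) for n in("scene","top")}
def proj(n,P):
    P=np.atleast_2d(P).astype(float);c=C[n];E=c["extrinsics"];K=c["camera_matrix"]
    q=P@E[:3,:3].T+E[:3,3];q=q*[1,-1,-1]
    u=q@K.T;return u[:,:2]/u[:,2:]
def unproj(n,uv,z):
    uv=np.atleast_2d(uv).astype(float);c=C[n];E=c["extrinsics"];K=c["camera_matrix"]
    d=np.c_[uv,np.ones(len(uv))]@np.linalg.inv(K).T*[1,-1,-1]
    R=E[:3,:3];o=-R.T@E[:3,3];d=d@R
    s=(z-o[2])/d[:,2];return o+s[:,None]*d
def crop(n,im,x0,y0,x1,y1,f,name):
    a=cv2.resize(im[y0:y1,x0:x1,::-1],None,fx=f,fy=f,interpolation=cv2.INTER_CUBIC)
    cv2.imwrite(name,a)
E
python3 - <<'E'
from h import *
for n in("top","scene"):
    im=camera(n);np.save(f"pics/{n}1.npy",im)
    for l in("carton","parcel","stick"):
        r=silhouettes(n,l)
        for i,d in enumerate(r[:4]):
            print(n,l,i,round(d["score"],2),np.round(d["box"],1))
            np.save(f"pics/m_{n}_{l}_{i}.npy",d["mask"])
im=np.load("pics/top1.npy");crop("top",im,232,145,442,245,3.8,"pics/ctop1.png")
im=np.load("pics/scene1.npy");crop("scene",im,235,110,415,300,3,"pics/cscene1.png")
E
```

```text
top carton 0 0.93 [243.4 152.6 432.2 237.9]
top carton 1 0.18 [140.8 190.  170.3 222. ]
top parcel 0 0.88 [249.9  61.  317.9 141.6]
top parcel 1 0.86 [294.8 154.  347.2 236. ]
top parcel 2 0.85 [368.5  66.  446.2 117.7]
top parcel 3 0.64 [397.6 290.5 475.9 347.1]
top stick 0 0.91 [345.3 195.8 384.2 207.4]
scene carton 0 0.87 [244.6 125.2 406.6 295.1]
scene carton 1 0.47 [292.7 158.2 307.2 177.7]
scene parcel 0 0.85 [337.5  90.3 390.  138.8]
scene parcel 1 0.83 [194.7 251.9 289.4 348.4]
scene parcel 2 0.74 [157.7 167.7 226.7 235. ]
scene parcel 3 0.56 [279.  161.4 369.9 225.6]
scene stick 0 0.67 [245.9 124.1 405.7 292.2]
scene stick 1 0.54 [292.  161.  306.5 177.8]
```

View pics/ctop1.png

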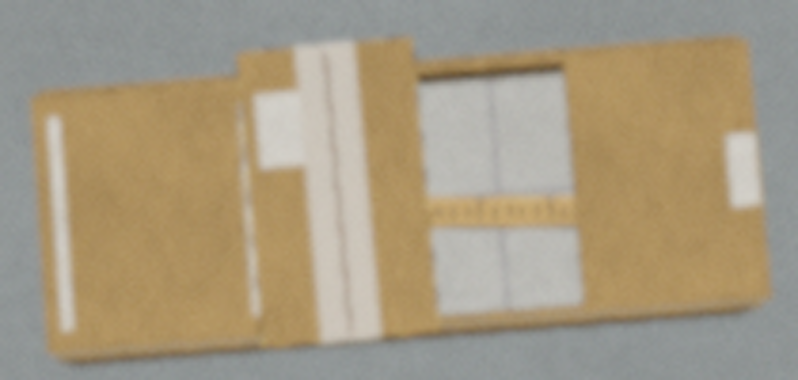

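View pics/cscene1.png

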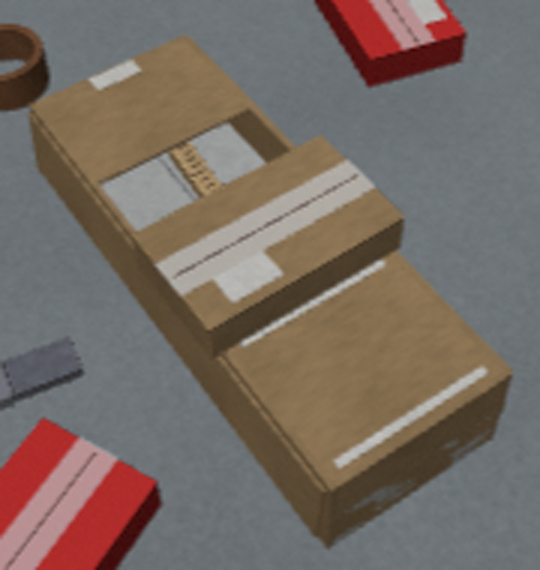

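```bash
cat > fit.py <<'E'
from h import *
from scipy.optimize import least_squares
def W(p,L):
    L=np.atleast_2d(L);c,s=np.cos(p[2]),np.sin(p[2])
    return np.c_[p[0]+c*L[:,0]-s*L[:,1],p[1]+s*L[:,0]+c*L[:,1],L[:,2]]
def T(X,Y): return ((X+.5)/3.8-.5+232,(Y+.5)/3.8-.5+145)
def S(X,Y): return ((X+.5)/3-.5+235,(Y+.5)/3-.5+110)
def fit(obs,p0):
    def f(p): return np.concatenate([(proj(n,W(p,L))[0]-uv)*([1,1] if len(m)==0 else m[0]) for n,uv,L,*m in obs])
    r=least_squares(f,p0,loss="soft_l1");return r.x,f(r.x).reshape(-1,2)
E
python3 - <<'E'
from fit import *
z=.11
car=[("top",T(48,116),(.075,.261,z)),("top",T(60,115),(.075,.253,z)),("top",T(74,331),(-.075,.253,z)),("top",T(62,332),(-.075,.261,z)),
("top",T(239,103),(.075,.127,z)),("top",T(252,316),(-.075,.127,z)),
("top",T(565,68),(.085,-.1025,z)),("top",T(583,303),(-.085,-.1025,z)),
("scene",S(335,467),(.075,.261,z)),("scene",S(487,371),(-.075,.261,z)),
("scene",S(243,345),(.075,.127,z)),("scene",S(384,265),(-.075,.127,z)),
("scene",S(101,181),(.085,-.1025,z)),("scene",S(244,110),(-.085,-.1025,z))]
o=unproj("top",[T(500,190)],.11)[0];print(o)
p,r=fit(car,[.5,0,0]);print("carton",p,np.round(r,2).tolist())
z=.155
par=[("top",T(240,52),(.1,.06,z)),("top",T(411,38),(.1,-.06,z)),("top",T(436,328),(-.1,-.06,z)),("top",T(262,347),(-.1,.06,z)),
("scene",S(137,230),(.1,-.06,z)),("scene",S(322,138),(-.1,-.06,z)),("scene",S(403,219),(-.1,.06,z)),("scene",S(212,332),(.1,.06,z))]
q,r=fit(par,[.5,0.1,0]);print("parcel",q,np.round(r,2).tolist())
c,s=np.cos(p[2]),np.sin(p[2]);d=q[:2]-p[:2];print("parcel in carton",c*d[0]+s*d[1],-s*d[0]+c*d[1],np.degrees(q[2]-p[2]))
z=.072
for a,b in(((430,201),(437,227)),((575,197),(580,222))):
    w=unproj("top",[T(*a),T(*b)],z)
    d=w[:,:2]-p[:2];print("stick edge pts carton frame",np.c_[c*d[:,0]+s*d[:,1],-s*d[:,0]+c*d[:,1]])
np.save("carton.npy",p)
im=np.load("pics/top1.npy")
def draw(n,im,box,f,name):
    a=cv2.resize(im[:,:,::-1],None,fx=f,fy=f,interpolation=cv2.INTER_CUBIC)
    def poly(p,L,col):
        u=(proj(n,W(p,L))+.5)*f-.5
        cv2.polylines(a,[np.round(u).astype(int)],True,col,1)
    z=.11
    for y0,y1 in((.119,.127),(.253,.261)): poly(p,[(-.075,y0,z),(.075,y0,z),(.075,y1,z),(-.075,y1,z)],(0,0,255))
    poly(p,[(-.091,-.232,z),(.091,-.232,z),(.091,.272,z),(-.091,.272,z)],(0,255,0))
    poly(p,[(-.085,-.1025,z),(.085,-.1025,z),(.085,.1025,z),(-.085,.1025,z)],(0,255,0))
    for z in(.11,.155): poly(q,[(-.1,-.06,z),(.1,-.06,z),(.1,.06,z),(-.1,.06,z)],(255,0,0))
    x0,y0,x1,y1=[int(f*v) for v in box];cv2.imwrite(name,a[y0:y1,x0:x1])
draw("top",im,(232,145,442,245),3.8,"pics/ov_top.png")
draw("scene",np.load("pics/scene1.npy"),(235,110,415,300),3,"pics/ov_scene.png")
E
```

```text
[ 0.50604573 -0.11927889  0.11      ]
carton [ 0.50275669 -0.06869549  0.06301994] [[0.23, 0.27], [0.05, 0.31], [-0.06, -0.41], [0.1, -0.46], [-0.08, -0.08], [0.46, 0.06], [-0.19, -1.08], [0.34, 0.9], [0.81, 0.2], [-0.05, 0.41], [-0.5, 0.47], [0.42, -0.23], [-1.11, 0.07], [1.99, -0.85]]
parcel [ 0.50292534 -0.00493817  0.07256449] [[-1.5, -0.06], [0.16, -0.36], [0.34, 1.37], [-1.05, 0.28], [-2.16, 1.18], [-0.0, -1.23], [0.91, -0.54], [-1.55, -0.57]]
parcel in carton 0.004183642688373534 0.06362013338477633 0.5468623627176985
stick edge pts carton frame [[-0.00149245 -0.00331425]
 [-0.02059927 -0.00690017]]
stick edge pts carton frame [[-0.00637913 -0.10761751]
 [-0.02462556 -0.10971897]]
```

View pics/ov_top.png

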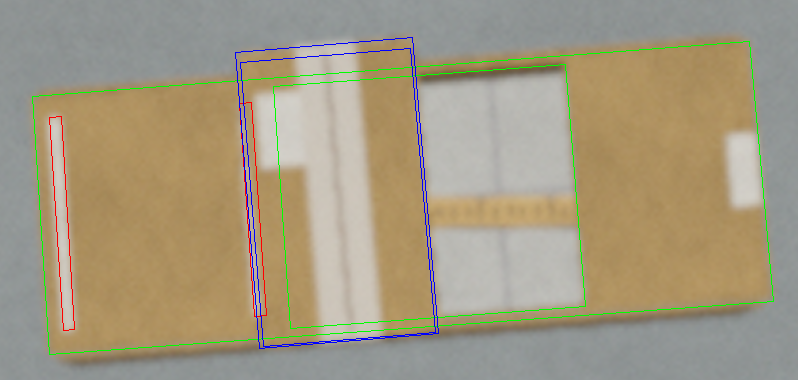

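View pics/ov_scene.png

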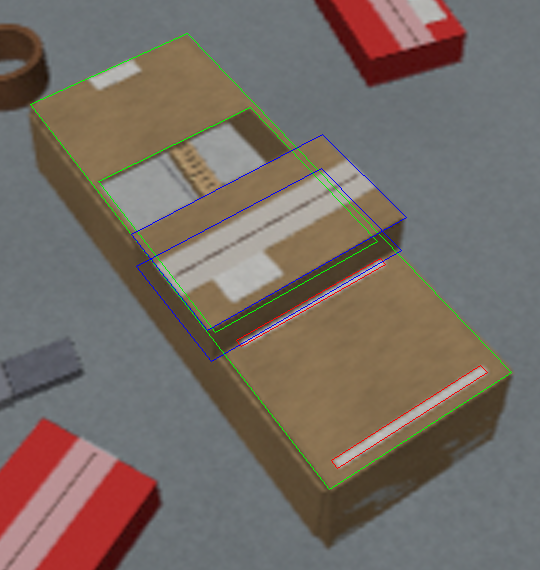

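```bash
cat > go.py <<'E'
from h import *
from scipy.spatial.transform import Rotation as Ro
P=np.load("carton.npy")
def cw(x,y):
    c,s=np.cos(P[2]),np.sin(P[2]);return np.array([P[0]+c*x-s*y,P[1]+s*x+c*y])
def wc(v):
    c,s=np.cos(P[2]),np.sin(P[2]);d=np.array(v[:2])-P[:2];return np.array([c*d[0]+s*d[1],-s*d[0]+c*d[1]])
def st():
    s=readout.read_state();R=Ro.from_quat(s["tool_rot"]).as_matrix()
    yaw=np.arctan2(R[1,1],R[0,1]);return s,R,yaw
def go(x,y,ztip,dyaw=None,frame="carton"):
    # desired tip position in carton frame; dyaw: jaw direction rel. carton x
    s,R,yaw=st();w=cw(x,y) if frame=="carton" else (x,y)
    tgt=np.array([*w,ztip+.182]);d=R.T@(tgt-s["tcp_pos"])*100
    tw=0
    if dyaw is not None:
        e=(P[2]+dyaw-yaw+np.pi/2)%np.pi-np.pi/2
        tw=np.degrees(e)*(-1 if R[2,0]<0 else 1)/5  # tool x down: positive twist = negative world yaw
    print("tx %.2f ty %.2f tz %.2f twist %.2f"%(*d,tw), "dist %.3f"%np.linalg.norm(d/100))
    return d,tw
def show():
    s,R,yaw=st();print("t",round(s["clock"],2),"carton xy tip",np.round(wc(s["tcp_pos"]),4),"ztip",round(s["tcp_pos"][2]-.182,4),"yaw rel",round(np.degrees(yaw-P[2]),2),"F",np.round(s["force"],1),"w",round(s["width"],4),"toolx",np.round(R[:,0],3),"q7",round(s["qpos"][6],2))
E
python3 - <<'E'
from go import *
show();s,R,yaw=st();print(np.round(R,3))
go(0.004,-0.06,.21,0)
E
```

```text
t 0.5 carton xy tip [-0.3003  0.6933] ztip 0.2226 yaw rel 71.62 F [-0.3  0.1  0.9] w 0.0879 toolx [-0. -0. -1.] q7 -0.08
[[-0.     0.255  0.967]
 [-0.     0.967 -0.255]
 [-1.    -0.    -0.   ]]
tx 1.26 ty -61.89 tz 52.64 twist 14.32 dist 0.813
```

Call:
jog_arm --deltas '[{"tx":0,"ty":-30,"tz":26,"twist":7},{"tx":0,"ty":-30,"tz":26,"twist":7},{"tx":0,"ty":-30,"tz":26,"twist":7},{"tx":0,"ty":-30,"tz":26,"twist":7},{"tx":0,"ty":-30,"tz":26,"twist":7},{"tx":0,"ty":-30,"tz":26,"twist":7},{"tx":0,"ty":-30,"tz":26,"twist":7},{"tx":0,"ty":-30,"tz":26,"twist":7}]'

```text
$.deltas[0]: bad value
```

```bash
python3 - <<'E'
from go import *
show();go(0.004,-0.06,.21,0)
E
```

```text
t 0.5 carton xy tip [-0.3003  0.6933] ztip 0.2226 yaw rel 71.62 F [-0.3  0.1  0.9] w 0.0879 toolx [-0. -0. -1.] q7 -0.08
tx 1.26 ty -61.89 tz 52.64 twist 14.32 dist 0.813
```

Call:
jog_arm --deltas '[{"jaw":8.7,"tx":0,"ty":-30,"tz":26,"twist":7},{"jaw":8.7,"tx":0,"ty":-30,"tz":26,"twist":7},{"jaw":8.7,"tx":0,"ty":-30,"tz":26,"twist":7},{"jaw":8.7,"tx":0,"ty":-30,"tz":26,"twist":7},{"jaw":8.7,"tx":0,"ty":-30,"tz":26,"twist":7},{"jaw":8.7,"tx":0,"ty":-30,"tz":26,"twist":7},{"jaw":8.7,"tx":0,"ty":-30,"tz":26,"twist":7},{"jaw":8.7,"tx":0,"ty":-30,"tz":26,"twist":7}]'

```text
clock: 1.3
tcp_pos: [0.3349, 0.2458, 0.405]
tool_rot: [0.298, 0.641, -0.297, 0.641]
force: [0.4, -0.1, -0.1]
width: 0.087
```

```bash
python3 - <<'E'
from go import *
show();go(0.004,-0.06,.21,0)
E
```

```text
t 1.3 carton xy tip [-0.1478  0.3244] ztip 0.223 yaw rel 36.6 F [ 0.4 -0.1 -0.1] w 0.087 toolx [ 0.001  0.001 -1.   ] q7 -0.03
tx 1.27 ty -10.74 tz 39.91 twist 7.32 dist 0.413
```

Call:
jog_arm --deltas '[{"jaw":8.7,"tx":0,"ty":-10.7,"tz":39.9,"twist":7.32},{"jaw":8.7,"tx":0,"ty":-10.7,"tz":39.9,"twist":7.32},{"jaw":8.7,"tx":0,"ty":-10.7,"tz":39.9,"twist":7.32},{"jaw":8.7,"tx":0,"ty":-10.7,"tz":39.9,"twist":7.32},{"jaw":8.7,"tx":0,"ty":-10.7,"tz":39.9,"twist":7.32},{"jaw":8.7,"tx":0,"ty":-10.7,"tz":39.9,"twist":7.32},{"jaw":8.7,"tx":0,"ty":-10.7,"tz":39.9,"twist":7.32},{"jaw":8.7,"tx":0,"ty":-10.7,"tz":39.9,"twist":7.32}]'

```text
clock: 2.1
tcp_pos: [0.5053, -0.1157, 0.405]
tool_rot: [0.484, 0.516, -0.483, 0.516]
force: [0.6, 1.7, -0.1]
width: 0.087
```

```bash
python3 - <<'E'
from go import *
show();go(0.004,-0.06,.21,0);go(0.004,-0.045,.122,0)
im=camera("scene");crop("",im,185,60,445,300,3,"pics/s2.png")
E
```

```text
t 2.1 carton xy tip [-0.0004 -0.0471] ztip 0.223 yaw rel 0.07 F [ 0.6  1.7 -0.1] w 0.087 toolx [ 0.001  0.    -1.   ] q7 0.4
tx 1.30 ty 0.44 tz 1.29 twist 0.01 dist 0.019
tx 10.10 ty 0.43 tz -0.21 twist 0.01 dist 0.101
```

View pics/s2.png

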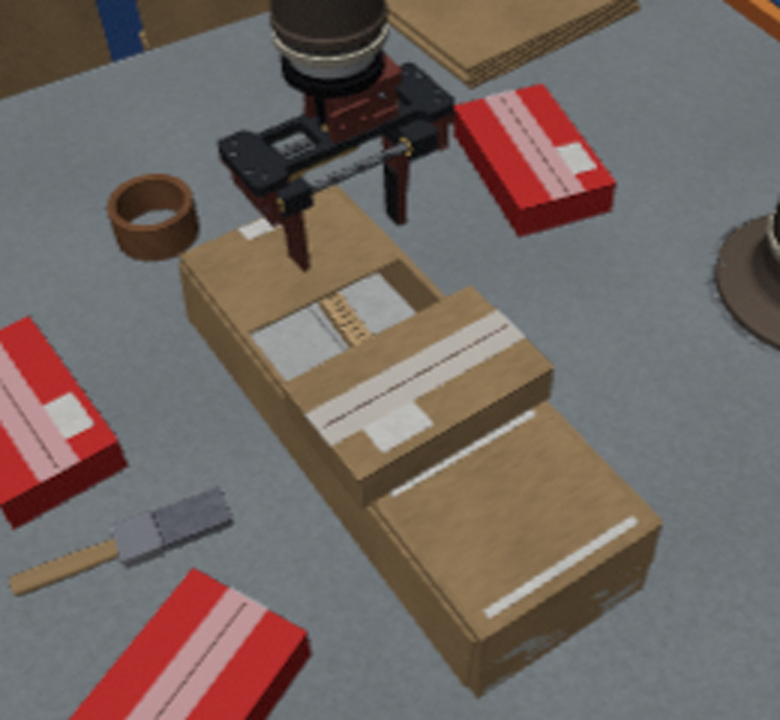

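Call:
jog_arm --deltas '[{"jaw":8.7,"tx":5,"ty":0.4,"tz":0,"twist":0},{"jaw":8.7,"tx":8,"ty":0.4,"tz":0,"twist":0},{"jaw":8.7,"tx":10,"ty":0.4,"tz":0,"twist":0},{"jaw":8.7,"tx":10,"ty":0.4,"tz":0,"twist":0},{"jaw":8.7,"tx":10,"ty":0.4,"tz":-2,"twist":0},{"jaw":8.7,"tx":10,"ty":0.4,"tz":-3.5,"twist":0},{"jaw":8.7,"tx":10,"ty":0.4,"tz":-5,"twist":0},{"jaw":8.7,"tx":10,"ty":0.4,"tz":-6,"twist":0}]'

```text
clock: 2.95
tcp_pos: [0.5053, -0.0532, 0.306]
tool_rot: [0.484, 0.515, -0.483, 0.516]
force: [-0.1, -2.3, 1.2]
width: 0.0872
```

```bash
python3 - <<'E'
from go import *
show();go(0.004,0.05,.122,0)
im=camera("scene");crop("",im,185,60,445,300,3,"pics/s3.png")
E
```

```text
t 2.95 carton xy tip [0.0035 0.0153] ztip 0.124 yaw rel 0.06 F [-0.1 -2.3  1.2] w 0.0872 toolx [ 0.002  0.    -1.   ] q7 0.38
tx 0.20 ty 0.05 tz -3.47 twist 0.01 dist 0.035
```

View pics/s3.png

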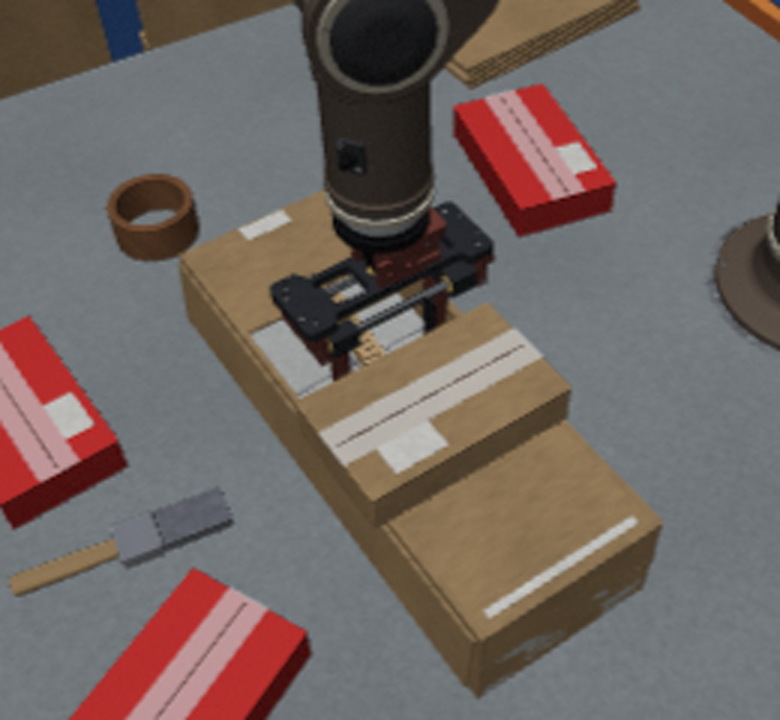

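Call:
jog_arm --deltas '[{"jaw":8.7,"tx":0,"ty":0,"tz":-1.5,"twist":0},{"jaw":8.7,"tx":0,"ty":0,"tz":-3,"twist":0},{"jaw":8.7,"tx":0,"ty":0,"tz":-4.5,"twist":0},{"jaw":8.7,"tx":0,"ty":0,"tz":-6,"twist":0},{"jaw":8.7,"tx":0,"ty":0,"tz":-7.3,"twist":0},{"jaw":8.7,"tx":0,"ty":0,"tz":-8.3,"twist":0},{"jaw":8.7,"tx":0,"ty":0,"tz":-8.8,"twist":0},{"jaw":8.7,"tx":0,"ty":0,"tz":-8.8,"twist":0}]'

```text
clock: 3.8
tcp_pos: [0.4992, 0.0349, 0.3046]
tool_rot: [0.484, 0.516, -0.484, 0.516]
force: [-0.3, 0.0, -0.7]
width: 0.0869
```

```bash
python3 - <<'E'
from go import *
show()
im=camera("scene");np.save("pics/s4.npy",im);crop("",im,235,110,415,300,3,"pics/s4.png")
im=camera("top");np.save("pics/t4.npy",im);crop("",im,232,145,442,245,3.8,"pics/t4.png")
E
```

```text
t 3.8 carton xy tip [0.003  0.1036] ztip 0.1226 yaw rel 0.08 F [-0.3  0.  -0.7] w 0.0869 toolx [-0.     0.001 -1.   ] q7 0.19
```

View pics/s4.png

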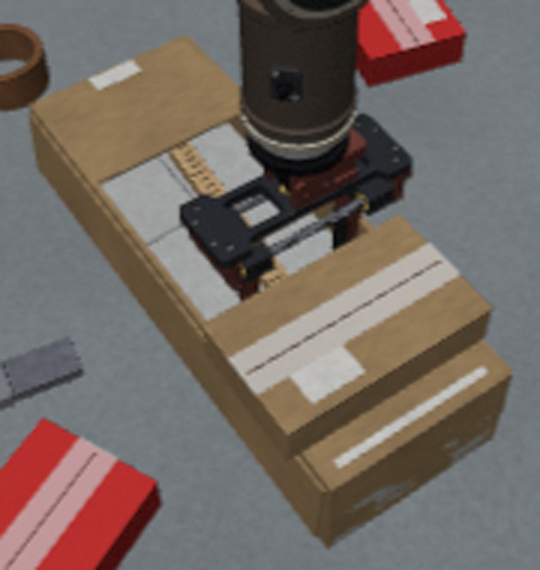

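View pics/t4.png

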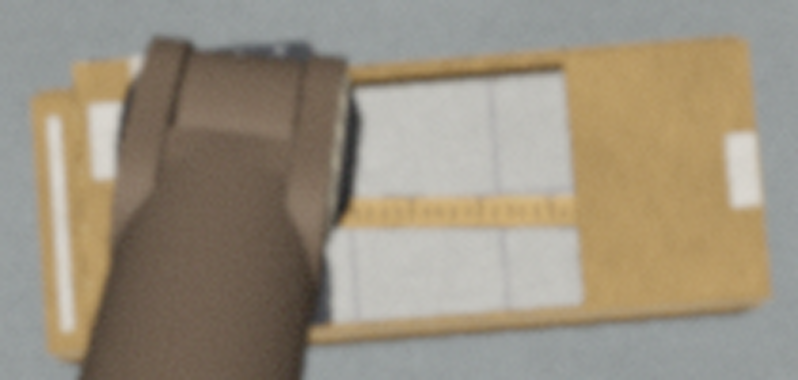

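```bash
cat > pf.py <<'E'
from fit import *
from go import wc
p=np.load("carton.npy")
def report(par,q0=(.5,.1,.063)):
    q,r=fit(par,q0);print("parcel in carton",wc(q[:2]),np.degrees(q[2]-p[2]),"res",np.round(r,1).tolist());return q
def draw(n,im,q,box,f,name):
    a=cv2.resize(im[:,:,::-1],None,fx=f,fy=f,interpolation=cv2.INTER_CUBIC)
    def poly(p,L,col):
        u=(proj(n,W(p,L))+.5)*f-.5
        cv2.polylines(a,[np.round(u).astype(int)],True,col,1)
    z=.11
    for y0,y1 in((.119,.127),(.253,.261)): poly(p,[(-.075,y0,z),(.075,y0,z),(.075,y1,z),(-.075,y1,z)],(0,0,255))
    poly(p,[(-.091,-.232,z),(.091,-.232,z),(.091,.272,z),(-.091,.272,z)],(0,255,0))
    for z in(.11,.155): poly(q,[(-.1,-.06,z),(.1,-.06,z),(.1,.06,z),(-.1,.06,z)],(255,0,0))
    x0,y0,x1,y1=[int(f*v) for v in box];cv2.imwrite(name,a[y0:y1,x0:x1])
E
python3 - <<'E'
from pf import *
z=.155
q=report([("scene",S(492,303),(-.1,.06,z)),("scene",S(288,437),(.1,.06,z)),("scene",S(403,216),(-.1,-.06,z)),("scene",S(300,457),(.095,.06,.11)),("scene",S(490,345),(-.1,.06,.11)),("top",T(74,62),(.1,.06,z))])
draw("scene",np.load("pics/s4.npy"),q,(305,170,415,300),6,"pics/o4.png")
E
```

```text
parcel in carton [0.00333491 0.17713198] -0.48823614023367884 res [[1.3, 2.0], [-0.0, -0.8], [0.0, -0.8], [-2.2, 0.9], [-0.7, -1.6], [-1.2, 0.5]]
```

View pics/o4.png

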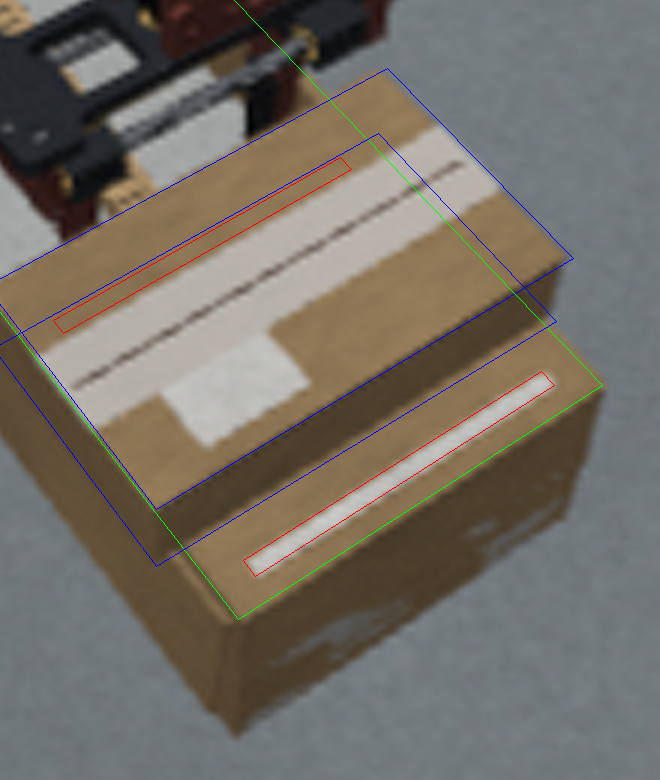

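Call:
jog_arm --deltas '[{"jaw":8.7,"tx":0,"ty":0,"tz":-0.3,"twist":0},{"jaw":8.7,"tx":0,"ty":0,"tz":-0.6,"twist":0},{"jaw":8.7,"tx":0,"ty":0,"tz":-0.6,"twist":0},{"jaw":8.7,"tx":0,"ty":0,"tz":4,"twist":0},{"jaw":8.7,"tx":-5,"ty":0,"tz":9,"twist":0},{"jaw":8.7,"tx":-8,"ty":0,"tz":14,"twist":0},{"jaw":8.7,"tx":-8,"ty":0,"tz":19,"twist":0},{"jaw":8.7,"tx":-8,"ty":0,"tz":24,"twist":0}]'

```text
clock: 4.7
tcp_pos: [0.5133, -0.1821, 0.3847]
tool_rot: [0.484, 0.515, -0.482, 0.517]
force: [0.7, 0.6, -0.4]
width: 0.087
```

```bash
cat > icp.py <<'E'
from pf import *
def chans(im):
    return cv2.GaussianBlur(im.astype(np.float32),(0,0),0.8)
def icp(ims,edges,q,iters=12,rng=3.0,fixed=None,zrot=True):
    # edges: list of (cam, P0, P1) local pts
    q=np.array(q,float);B={n:chans(i) for n,i in ims.items()}
    t=np.arange(-rng,rng+.01,.25)
    for it in range(iters):
        tgt=[]
        for n,a,b in edges:
            a=np.array(a);b=np.array(b);s=np.linspace(.06,.94,25)[:,None]
            L=a*(1-s)+b*s;u=proj(n,W(q,L));d=u[-1]-u[0];d/=np.linalg.norm(d);nn=np.array([-d[1],d[0]])
            pts=u[:,None,:]+t[None,:,None]*nn
            v=cv2.remap(B[n],pts[...,0].astype(np.float32),pts[...,1].astype(np.float32),cv2.INTER_CUBIC)
            g=np.linalg.norm(np.gradient(v,axis=1),axis=2)
            gm=np.median(g,0)  # consensus profile
            gi=g*np.exp(-(t/rng)**2)[None]
            k=np.argmax(gi[:,1:-1],1)+1
            for i in range(len(u)):
                if g[i,k[i]]<2.0: continue
                y0,y1,y2=g[i,k[i]-1],g[i,k[i]],g[i,k[i]+1];den=y0-2*y1+y2
                o=t[k[i]]+(0.25*0.5*(y0-y2)/den if abs(den)>1e-6 else 0)
                tgt.append((n,L[i],u[i]+o*nn,nn))
        def f(x):
            r=[]
            for n in set(z[0] for z in tgt):
                T_=[z for z in tgt if z[0]==n];pu=proj(n,W(x,np.array([z[1] for z in T_])))
                r.append(np.sum((pu-np.array([z[2] for z in T_]))*np.array([z[3] for z in T_]),1))
            return np.concatenate(r)
        res=least_squares(f,q,loss="soft_l1",f_scale=.3);q=res.x
    r=f(q);print("icp n",len(r),"rms",round(float(np.sqrt(np.mean(r**2))),2));return q
z=.155
A,Bc,Cc,D=(-.1,-.06,z),(.1,-.06,z),(.1,.06,z),(-.1,.06,z)
dn=lambda v:(v[0],v[1],.11)
PAR={"top":[("top",A,Bc),("top",Bc,Cc),("top",Cc,D),("top",D,A)],
"scene":[("scene",A,Bc),("scene",Bc,Cc),("scene",Cc,D),("scene",D,A),("scene",dn(Cc),dn(D)),("scene",Cc,dn(Cc)),("scene",D,dn(D))]}
z=.11
def strip(n,y0,y1): return [(n,(-.075,y0,z),(.075,y0,z)),(n,(-.075,y1,z),(.075,y1,z))]
CAR={n:strip(n,.253,.261)+[(n,(-.085,-.1025,z),(.085,-.1025,z))] for n in("top","scene")}
E
python3 - <<'E'
from icp import *
from go import show
show()
ims={n:camera(n) for n in("scene","top")}
for n in ims: np.save(f"pics/{n}5.npy",ims[n])
i0={n:np.load(f"pics/{n}1.npy") for n in ims}
for nm,cs in(("both",("top","scene")),("top",("top",)),("scene",("scene",))):
    c0=icp(i0,sum([CAR[c] for c in cs],[]),p)
    c=icp(ims,sum([CAR[c] for c in cs],[]),p)
    q=icp(ims,sum([PAR[c] for c in cs],[]),[*__import__('go').cw(.003,.183),p[2]])
    co,si=np.cos(c[2]),np.sin(c[2]);d=q[:2]-c[:2]
    print(nm,"car0",c0,"car",c,"parcel rel",co*d[0]+si*d[1],-si*d[0]+co*d[1],np.degrees(q[2]-c[2]))
    if nm=="both": Q=q
draw("top",ims["top"],Q,(232,145,352,245),6,"pics/o5t.png")
draw("scene",ims["scene"],Q,(295,170,415,300),6,"pics/o5s.png")
E
```

```text
t 4.7 carton xy tip [ 0.0034 -0.1138] ztip 0.2027 yaw rel 0.12 F [ 0.7  0.6 -0.4] w 0.087 toolx [ 0.003  0.001 -1.   ] q7 0.58Traceback (most recent call last):
  File "<stdin>", line 8, in <module>
  File "icp.py", line 30, in icp
    res=least_squares(f,q,loss="soft_l1",f_scale=.3);q=res.x
    return func(*args, **kwargs)
    vector_fun = VectorFunction(
        fun_wrapped,
    ...<6 lines>...
        workers=workers
    )
    self._update_fun()
    ~~~~~~~~~~~~~~~~^^
    self.f = self.fun_wrapped(xp_copy(self.x))
             ~~~~~~~~~~~~~~~~^^^^^^^^^^^^^^^^^
    return np.atleast_1d(self.fun(x))
                         ~~~~~~~~^^^
    return self.f(x, *self.args, **self.kwargs)
           ~~~~~~^^^^^^^^^^^^^^^^^^^^^^^^^^^^^^
  File "icp.py", line 29, in f
    return np.concatenate(r)
           ~~~~~~~~~~~~~~^^^
ValueError: need at least one array to concatenate
```

```bash
python3 - <<'E'
from icp import *
im=np.load("pics/top1.npy");print(im.dtype,im.max())
B=chans(im);print(B.shape,B.max())
print(proj("top",W(p,[(-.075,.253,.11)])))
E
sed -i 's/if g\[i,k\[i\]\]<2.0/if g[i,k[i]]<GT/; s/^z=.155$/z=.155;GT=2.0/' icp.py; grep -n GT icp.py
```

```text
uint8 219
(400, 640, 3) 217.26492
[[251.04446727 231.32446787]]
20:                if g[i,k[i]]<GT: continue
32:z=.155;GT=2.0
```

```bash
python3 - <<'E'
from icp import *
import icp as I
im=np.load("pics/top1.npy")
E=CAR["top"];print(E)
q=p;n,a,b=E[0];a=np.array(a);b=np.array(b);s=np.linspace(.06,.94,25)[:,None]
L=a*(1-s)+b*s;u=proj(n,W(q,L));d=u[-1]-u[0];d/=np.linalg.norm(d);nn=np.array([-d[1],d[0]])
t=np.arange(-3,3.01,.25)
pts=u[:,None,:]+t[None,:,None]*nn
v=cv2.remap(chans(im),pts[...,0].astype(np.float32),pts[...,1].astype(np.float32),cv2.INTER_CUBIC)
print(v.shape,v[10,:,0]);g=np.linalg.norm(np.gradient(v,axis=1),axis=2);print(g[10])
E
```

```text
[('top', (-0.075, 0.253, 0.11), (0.075, 0.253, 0.11)), ('top', (-0.075, 0.261, 0.11), (0.075, 0.261, 0.11)), ('top', (-0.085, -0.1025, 0.11), (0.085, -0.1025, 0.11))]
(25, 25, 3) [193.60303 195.80345 198.14128 199.98553 200.91951 201.06516 200.62767
 199.76865 198.54933 196.64784 193.8558  190.87242 188.38123 185.77911
 182.65105 179.71597 177.8417  176.28326 174.53952 172.9666  172.26186
 171.8577  171.38977 170.89442 170.75438]
[ 6.611641    6.850763    6.360956    4.201431    1.5829784   0.50348353
  1.925198    2.9652581   4.5798903   7.294885    9.276595    8.919692
  8.527119   10.083158   11.164256    9.355099    7.191774    7.127247
  7.079357    4.908192    2.5748487   2.1372225   2.3020732   1.4942454
  0.7256087 ]
```

```bash
cat > m5.py <<'E'
from icp import *
from go import show,cw
import sys
def measure(ims,guess,cams=("both","top","scene"),rp=2.5):
    out={}
    for nm in cams:
        cs=("top","scene") if nm=="both" else (nm,)
        try:
            c=icp(ims,sum([CAR[k] for k in cs],[]),p,rng=1.5)
            q=icp(ims,sum([PAR[k] for k in cs],[]),[*cw(*guess),p[2]],rng=rp)
        except Exception as e: print(nm,"fail",e);continue
        co,si=np.cos(c[2]),np.sin(c[2]);d=q[:2]-c[:2]
        print(nm,"car",np.round(c,4),"parcel rel own",np.round([co*d[0]+si*d[1],-si*d[0]+co*d[1]],4),round(np.degrees(q[2]-c[2]),2),"rel p",np.round(wc(q[:2]),4),round(np.degrees(q[2]-p[2]),2))
        out[nm]=q
    return out
E
python3 - <<'E'
from m5 import *
ims={n:np.load(f"pics/{n}5.npy") for n in("scene","top")}
o=measure(ims,(.003,.183))
Q=o["both"]
draw("top",ims["top"],Q,(232,145,352,245),6,"pics/o5t.png")
draw("scene",ims["scene"],Q,(295,170,415,300),6,"pics/o5s.png")
E
```

```text
both fail need at least one array to concatenate
top fail need at least one array to concatenate
scene fail need at least one array to concatenateTraceback (most recent call last):
  File "<stdin>", line 4, in <module>
KeyError: 'both'
```

```bash
python3 - <<'E'
from m5 import *
import traceback
ims={n:np.load(f"pics/{n}5.npy") for n in("scene","top")}
try: print(icp(ims,CAR["top"],p,rng=1.5,iters=1))
except Exception: traceback.print_exc()
try: print(icp(ims,CAR["top"],p,rng=1.5,iters=2))
except Exception: traceback.print_exc()
E
sed -n 20,30p icp.py
```

```text
icp n 71 rms 0.46
[11.57007581  0.63025893  0.06621728]
                if g[i,k[i]]<GT: continue
                y0,y1,y2=g[i,k[i]-1],g[i,k[i]],g[i,k[i]+1];den=y0-2*y1+y2
                o=t[k[i]]+(0.25*0.5*(y0-y2)/den if abs(den)>1e-6 else 0)
                tgt.append((n,L[i],u[i]+o*nn,nn))
        def f(x):
            r=[]
            for n in set(z[0] for z in tgt):
                T_=[z for z in tgt if z[0]==n];pu=proj(n,W(x,np.array([z[1] for z in T_])))
                r.append(np.sum((pu-np.array([z[2] for z in T_]))*np.array([z[3] for z in T_]),1))
            return np.concatenate(r)
        res=least_squares(f,q,loss="soft_l1",f_scale=.3);q=res.xTraceback (most recent call last):
  File "<stdin>", line 6, in <module>
  File "icp.py", line 30, in icp
    res=least_squares(f,q,loss="soft_l1",f_scale=.3);q=res.x
    return func(*args, **kwargs)
    vector_fun = VectorFunction(
        fun_wrapped,
    ...<6 lines>...
        workers=workers
    )
    self._update_fun()
    ~~~~~~~~~~~~~~~~^^
    self.f = self.fun_wrapped(xp_copy(self.x))
             ~~~~~~~~~~~~~~~~^^^^^^^^^^^^^^^^^
    return np.atleast_1d(self.fun(x))
                         ~~~~~~~~^^^
    return self.f(x, *self.args, **self.kwargs)
           ~~~~~~^^^^^^^^^^^^^^^^^^^^^^^^^^^^^^
  File "icp.py", line 29, in f
    return np.concatenate(r)
           ~~~~~~~~~~~~~~^^^
ValueError: need at least one array to concatenate
```

```bash
sed -i 's/            return np.concatenate(r)/            r.append((np.asarray(x)-q00)*np.array([200,200,100.]));return np.concatenate(r)/; s/    q=np.array(q,float);B=/    q=np.array(q,float);q00=q.copy();B=/' icp.py
python3 - <<'E'
from m5 import *
ims={n:np.load(f"pics/{n}5.npy") for n in("scene","top")}
o=measure(ims,(.003,.183))
Q=o["both"]
draw("top",ims["top"],Q,(232,145,352,245),6,"pics/o5t.png")
draw("scene",ims["scene"],Q,(295,170,415,300),6,"pics/o5s.png")
E
```

```text
icp n 149 rms 0.59
icp n 267 rms 0.63
both car [ 0.5027 -0.0678  0.0647] parcel rel own [0.0055 0.1805] 0.54 rel p [0.0052 0.1814] 0.64
icp n 74 rms 0.43
icp n 99 rms 0.54
top car [ 0.5027 -0.0681  0.0627] parcel rel own [0.0056 0.1826] -0.04 rel p [0.0056 0.1832] -0.05
icp n 78 rms 0.66
icp n 171 rms 0.61
scene car [ 0.5027 -0.0677  0.068 ] parcel rel own [0.0058 0.1797] 0.41 rel p [0.005  0.1808] 0.69
```

View pics/o5t.png

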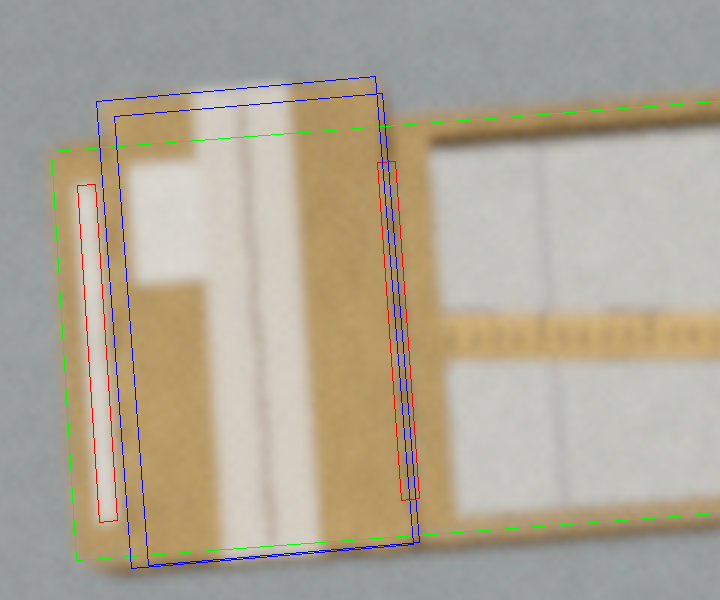

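View pics/o5s.png

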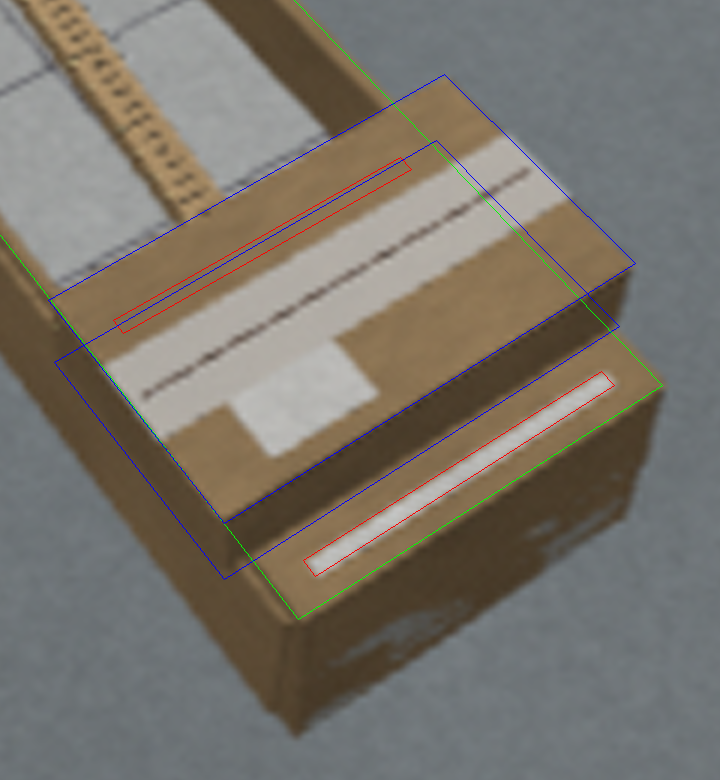

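Call:
jog_arm --deltas '[{"jaw":0,"tx":0,"ty":13.2,"tz":-30.2,"twist":0},{"jaw":0,"tx":0,"ty":13.2,"tz":-30.2,"twist":0},{"jaw":0,"tx":0,"ty":13.2,"tz":-30.2,"twist":0},{"jaw":0,"tx":0,"ty":13.2,"tz":-30.2,"twist":0},{"jaw":0,"tx":0,"ty":13.2,"tz":-30.2,"twist":0},{"jaw":0,"tx":0,"ty":13.2,"tz":-30.2,"twist":0},{"jaw":0,"tx":0,"ty":13.2,"tz":-30.2,"twist":0},{"jaw":0,"tx":0,"ty":13.2,"tz":-30.2,"twist":0}]'

```text
clock: 5.6
tcp_pos: [0.6257, 0.1359, 0.3814]
tool_rot: [0.482, 0.518, -0.482, 0.517]
force: [-0.0, 0.5, -0.6]
width: 0.0269
```

```bash
python3 - <<'E'
from go import *
show();go(0.135,0.182,.13,0);go(0.1135,0.182,.13,0)
im=camera("scene");crop("",im,225,60,445,300,3,"pics/s6.png")
E
```

```text
t 5.6 carton xy tip [0.1356 0.1965] ztip 0.1994 yaw rel 0.49 F [-0.   0.5 -0.6] w 0.0269 toolx [-0.001  0.002 -1.   ] q7 0.06
tx 6.94 ty -0.07 tz 1.46 twist 0.10 dist 0.071
tx 6.94 ty -2.22 tz 1.44 twist 0.10 dist 0.074
```

View pics/s6.png

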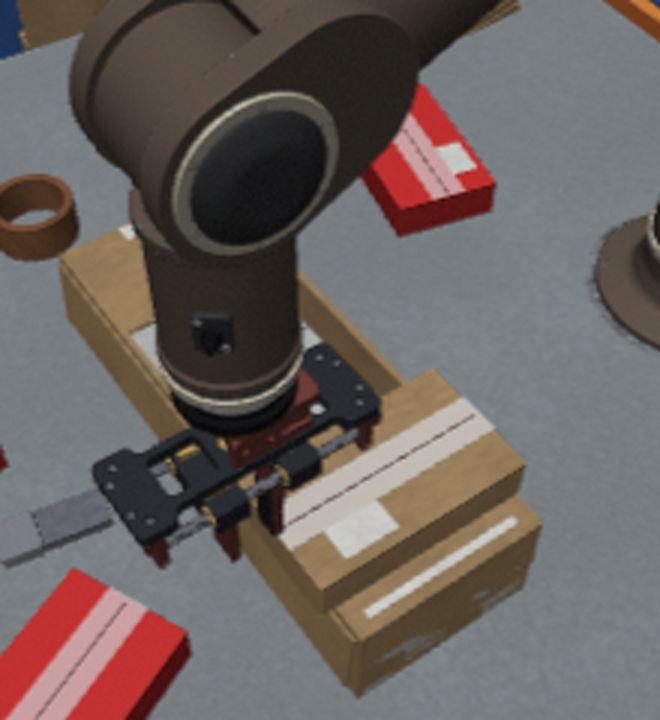

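Call:
jog_arm --deltas '[{"jaw":0,"tx":3,"ty":0,"tz":0.6,"twist":0},{"jaw":0,"tx":6,"ty":0,"tz":0.6,"twist":0},{"jaw":0,"tx":7.3,"ty":0,"tz":0.6,"twist":0},{"jaw":0,"tx":7.3,"ty":0,"tz":0.6,"twist":0},{"jaw":0,"tx":7.3,"ty":0,"tz":0.6,"twist":0}]'

```text
clock: 6.15
tcp_pos: [0.6262, 0.1224, 0.3108]
tool_rot: [0.484, 0.515, -0.484, 0.516]
force: [-0.1, -0.8, -0.0]
width: 0.0007
```

```bash
python3 - <<'E'
from go import *
show();go(0.1135,0.182,.13,0)
E
```

```text
t 6.15 carton xy tip [0.1353 0.183 ] ztip 0.1288 yaw rel -0.04 F [-0.1 -0.8 -0. ] w 0.0007 toolx [ 0.001 -0.    -1.   ] q7 0.11
tx -0.13 ty -2.18 tz 0.10 twist -0.01 dist 0.022
```

Call:
jog_arm --deltas '[{"jaw":0,"tx":0,"ty":-1.0,"tz":0,"twist":0},{"jaw":0,"tx":0,"ty":-1.4,"tz":0,"twist":0},{"jaw":0,"tx":0,"ty":-1.7,"tz":0,"twist":0},{"jaw":0,"tx":0,"ty":-2.0,"tz":0,"twist":0},{"jaw":0,"tx":0,"ty":-2.2,"tz":0,"twist":0},{"jaw":0,"tx":0,"ty":-2.2,"tz":0,"twist":0}]'

```text
clock: 6.75
tcp_pos: [0.604, 0.1218, 0.3102]
tool_rot: [0.484, 0.515, -0.484, 0.516]
force: [0.8, -0.3, 0.5]
width: 0.0003
```

```bash
python3 - <<'E'
from go import *
show()
E
```

```text
t 6.75 carton xy tip [0.1131 0.1837] ztip 0.1282 yaw rel 0.03 F [ 0.8 -0.3  0.5] w 0.0003 toolx [ 0.001  0.    -1.   ] q7 0.11
```

Call:
jog_arm --deltas '[{"jaw":0,"tx":0,"ty":1,"tz":0,"twist":0},{"jaw":0,"tx":-4,"ty":2,"tz":0,"twist":0},{"jaw":0,"tx":-8,"ty":2,"tz":0,"twist":0},{"jaw":4,"tx":-8,"ty":-1,"tz":4,"twist":0},{"jaw":8.7,"tx":-8,"ty":-3,"tz":8.5,"twist":0},{"jaw":8.7,"tx":-8,"ty":-5,"tz":13,"twist":0},{"jaw":8.7,"tx":-8,"ty":-7,"tz":17.5,"twist":0},{"jaw":8.7,"tx":-8,"ty":-9,"tz":22,"twist":0}]'

```text
clock: 7.55
tcp_pos: [0.5277, -0.1054, 0.39]
tool_rot: [0.484, 0.515, -0.484, 0.516]
force: [-0.5, -0.3, 0.5]
width: 0.0371
```

Call:
jog_arm --deltas '[{"jaw":8.7,"tx":0,"ty":-2.3,"tz":4,"twist":0},{"jaw":8.7,"tx":0,"ty":-2.3,"tz":7,"twist":0},{"jaw":8.7,"tx":0,"ty":-2.3,"tz":7,"twist":0}]'

```text
clock: 7.85
tcp_pos: [0.5089, -0.1797, 0.3906]
tool_rot: [0.485, 0.513, -0.486, 0.515]
force: [0.2, -0.1, 0.3]
width: 0.061
```

```bash
python3 - <<'E'
from m5 import *
show()
ims={n:camera(n) for n in("scene","top")}
for n in ims: np.save(f"pics/{n}7.npy",ims[n])
o=measure(ims,(.0,.183))
Q=o["both"]
draw("top",ims["top"],Q,(232,145,352,245),6,"pics/o7t.png")
draw("scene",ims["scene"],Q,(295,170,415,300),6,"pics/o7s.png")
E
```

```text
t 7.85 carton xy tip [-0.0009 -0.1112] ztip 0.2086 yaw rel -0.37 F [ 0.2 -0.1  0.3] w 0.061 toolx [ 0.001 -0.002 -1.   ] q7 0.56
icp n 144 rms 1.47
icp n 274 rms 0.58
both car [ 0.5027 -0.0678  0.0649] parcel rel own [0.0044 0.1804] 0.38 rel p [0.0041 0.1813] 0.48
icp n 69 rms 0.74
icp n 99 rms 0.41
top car [ 0.5027 -0.0679  0.063 ] parcel rel own [0.0041 0.1825] 0.01 rel p [0.0041 0.1833] 0.01
icp n 78 rms 2.21
icp n 178 rms 0.56
scene car [ 0.5027 -0.0675  0.0661] parcel rel own [0.0044 0.1794] 0.37 rel p [0.0038 0.1805] 0.55
```

View pics/o7t.png

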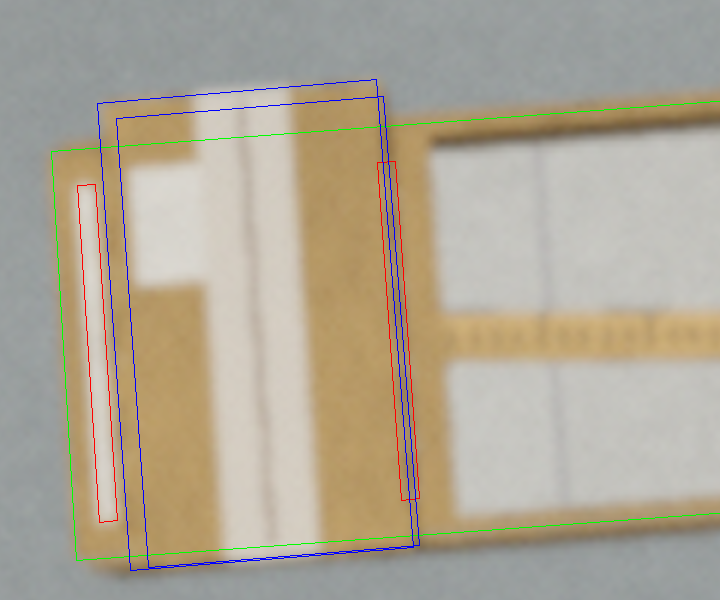

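View pics/o7s.png

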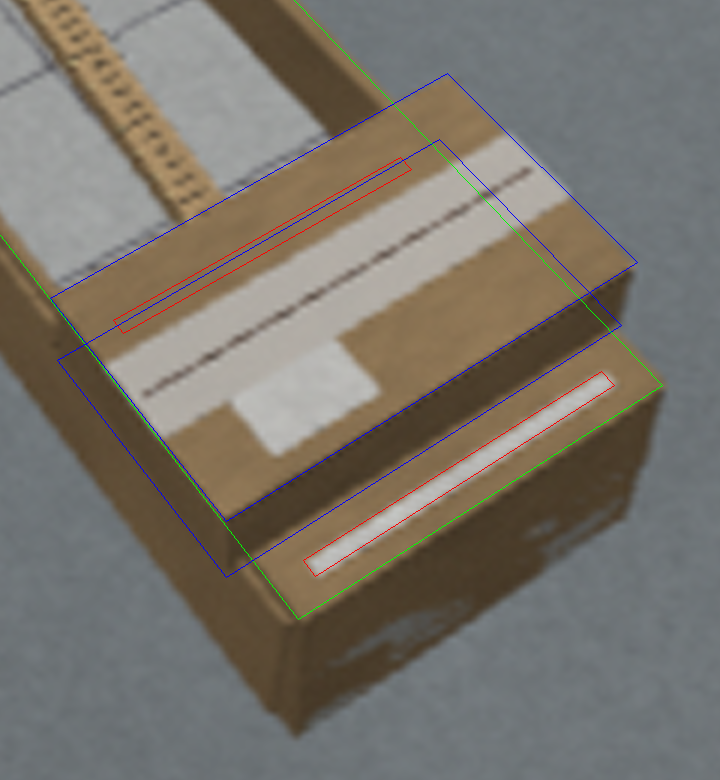

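Call:
jog_arm --deltas '[{"jaw":0,"tx":0,"ty":13.5,"tz":-29.7,"twist":0},{"jaw":0,"tx":0,"ty":13.5,"tz":-29.7,"twist":0},{"jaw":0,"tx":0,"ty":13.5,"tz":-29.7,"twist":0},{"jaw":0,"tx":0,"ty":13.5,"tz":-29.7,"twist":0},{"jaw":0,"tx":0,"ty":13.5,"tz":-29.7,"twist":0},{"jaw":0,"tx":0,"ty":13.5,"tz":-29.7,"twist":0},{"jaw":0,"tx":0,"ty":13.5,"tz":-29.7,"twist":0},{"jaw":0,"tx":0,"ty":13.5,"tz":-29.7,"twist":0}]'

```text
clock: 8.75
tcp_pos: [0.6257, 0.138, 0.3883]
tool_rot: [0.481, 0.519, -0.481, 0.517]
force: [0.8, 0.2, -0.7]
width: 0.0121
```

Call:
jog_arm --deltas '[{"jaw":0,"tx":2,"ty":0,"tz":0,"twist":0},{"jaw":0,"tx":5,"ty":0,"tz":0,"twist":0},{"jaw":0,"tx":7.5,"ty":0,"tz":0,"twist":0},{"jaw":0,"tx":8,"ty":0,"tz":0,"twist":0},{"jaw":0,"tx":8,"ty":0,"tz":0,"twist":0}]'

```text
clock: 9.25
tcp_pos: [0.6252, 0.1304, 0.3093]
tool_rot: [0.483, 0.516, -0.484, 0.515]
force: [1.4, 0.2, 0.7]
width: 0.0007
```

```bash
python3 - <<'E'
from go import *
show();go(0.109,0.182,.13,0)
E
```

```text
t 9.25 carton xy tip [0.1347 0.191 ] ztip 0.1273 yaw rel 0.05 F [1.4 0.2 0.7] w 0.0007 toolx [-0.002 -0.001 -1.   ] q7 0.1
tx -0.27 ty -2.57 tz 0.89 twist 0.01 dist 0.027
```

Call:
jog_arm --deltas '[{"jaw":0,"tx":-0.2,"ty":-1.0,"tz":0.8,"twist":0},{"jaw":0,"tx":-0.2,"ty":-1.6,"tz":0.8,"twist":0},{"jaw":0,"tx":-0.2,"ty":-2.0,"tz":0.8,"twist":0},{"jaw":0,"tx":-0.2,"ty":-2.3,"tz":0.8,"twist":0},{"jaw":0,"tx":-0.2,"ty":-2.6,"tz":0.8,"twist":0},{"jaw":0,"tx":-0.2,"ty":-2.6,"tz":0.8,"twist":0}]'

```text
clock: 9.85
tcp_pos: [0.6003, 0.1206, 0.3126]
tool_rot: [0.484, 0.515, -0.483, 0.516]
force: [2.3, 0.4, 1.2]
width: 0.0005
```

Call:
jog_arm --deltas '[{"jaw":0,"tx":0,"ty":1,"tz":0,"twist":0},{"jaw":0,"tx":-4,"ty":2,"tz":0,"twist":0},{"jaw":0,"tx":-8,"ty":2,"tz":0,"twist":0},{"jaw":4,"tx":-8,"ty":-1,"tz":4,"twist":0},{"jaw":8.7,"tx":-8,"ty":-3,"tz":8.5,"twist":0},{"jaw":8.7,"tx":-8,"ty":-5,"tz":13,"twist":0},{"jaw":8.7,"tx":-8,"ty":-7,"tz":17.5,"twist":0},{"jaw":8.7,"tx":-8,"ty":-9,"tz":22,"twist":0}]'

```text
clock: 10.65
tcp_pos: [0.5235, -0.1064, 0.3917]
tool_rot: [0.484, 0.516, -0.484, 0.515]
force: [0.9, -0.6, 1.3]
width: 0.0373
```

Call:
jog_arm --deltas '[{"jaw":8.7,"tx":0,"ty":-1.9,"tz":4,"twist":0},{"jaw":8.7,"tx":0,"ty":-1.9,"tz":7,"twist":0},{"jaw":8.7,"tx":0,"ty":-1.9,"tz":7,"twist":0}]'

```text
clock: 10.95
tcp_pos: [0.5088, -0.1805, 0.3922]
tool_rot: [0.485, 0.514, -0.486, 0.514]
force: [0.4, 0.0, 0.5]
width: 0.061
```

```bash
python3 - <<'E'
from m5 import *
show()
ims={n:camera(n) for n in("scene","top")}
for n in ims: np.save(f"pics/{n}8.npy",ims[n])
o=measure(ims,(.0,.183))
Q=o["both"]
draw("top",ims["top"],Q,(232,145,352,245),6,"pics/o8t.png")
draw("scene",ims["scene"],Q,(295,170,415,300),6,"pics/o8s.png")
E
```

```text
t 10.95 carton xy tip [-0.001  -0.1119] ztip 0.2102 yaw rel -0.36 F [0.4 0.  0.5] w 0.061 toolx [-0.    -0.002 -1.   ] q7 0.57
icp n 143 rms 0.59
icp n 258 rms 0.6
both car [ 0.5027 -0.0678  0.0642] parcel rel own [0.0012 0.1806] 0.64 rel p [0.001  0.1815] 0.71
icp n 68 rms 0.38
icp n 98 rms 0.35
top car [ 0.5027 -0.0679  0.0627] parcel rel own [0.0009 0.1827] -0.0 rel p [0.0009 0.1835] -0.02
icp n 78 rms 4.59
icp n 163 rms 0.65
scene car [ 0.5027 -0.0677  0.0659] parcel rel own [0.0012 0.1797] 0.61 rel p [0.0007 0.1807] 0.77
```

View pics/o8t.png

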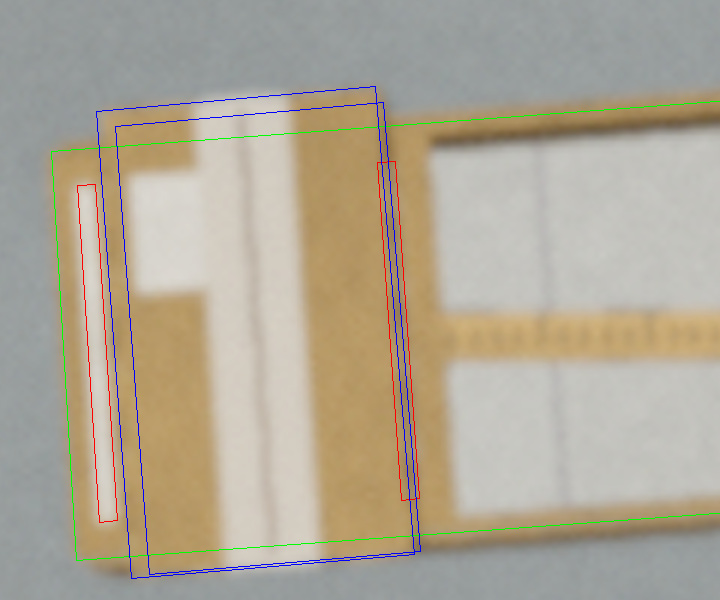

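Call:
jog_arm --deltas '[{"jaw":8.7,"tx":0,"ty":0.2,"tz":-5,"twist":0},{"jaw":8.7,"tx":3,"ty":0.2,"tz":-9,"twist":0},{"jaw":8.7,"tx":6,"ty":0.2,"tz":-13,"twist":0},{"jaw":8.7,"tx":8.4,"ty":0.2,"tz":-16,"twist":0},{"jaw":8.7,"tx":8.4,"ty":0.2,"tz":-19,"twist":0},{"jaw":8.7,"tx":8.4,"ty":0.2,"tz":-20,"twist":0},{"jaw":8.7,"tx":8.4,"ty":0.2,"tz":-20,"twist":0}]'

```text
clock: 11.75
tcp_pos: [0.4992, 0.0261, 0.3078]
tool_rot: [0.483, 0.517, -0.483, 0.517]
force: [0.6, -0.3, -0.0]
width: 0.0867
```

```bash
python3 - <<'E'
from go import *
show();go(0.001,0.1175,.125,0)
E
```

```text
t 11.75 carton xy tip [0.0024 0.0948] ztip 0.1258 yaw rel 0.29 F [ 0.6 -0.3 -0. ] w 0.0867 toolx [-0.  0. -1.] q7 0.22
tx 0.08 ty -0.13 tz -2.27 twist 0.06 dist 0.023
```

Call:
jog_arm --deltas '[{"jaw":8.7,"tx":0,"ty":0,"tz":-0.6,"twist":0},{"jaw":8.7,"tx":0,"ty":0,"tz":-1.0,"twist":0},{"jaw":8.7,"tx":0,"ty":0,"tz":-1.4,"twist":0},{"jaw":8.7,"tx":0,"ty":0,"tz":-1.7,"twist":0},{"jaw":8.7,"tx":0,"ty":0,"tz":-2.0,"twist":0},{"jaw":8.7,"tx":0,"ty":0,"tz":-2.0,"twist":0},{"jaw":8.7,"tx":0,"ty":0,"tz":-2.0,"twist":0}]'

```text
clock: 12.45
tcp_pos: [0.4978, 0.0436, 0.3079]
tool_rot: [0.484, 0.515, -0.484, 0.516]
force: [0.3, -0.8, 1.2]
width: 0.0868
```

```bash
python3 - <<'E'
from go import *
show();go(0.001,0.1175,.125,0)
im=camera("scene");crop("",im,295,170,415,300,6,"pics/s9.png")
E
```

```text
t 12.45 carton xy tip [0.0021 0.1124] ztip 0.1259 yaw rel -0.0 F [ 0.3 -0.8  1.2] w 0.0868 toolx [ 0.  0. -1.] q7 0.17
tx 0.09 ty -0.11 tz -0.51 twist -0.00 dist 0.005
```

View pics/s9.png

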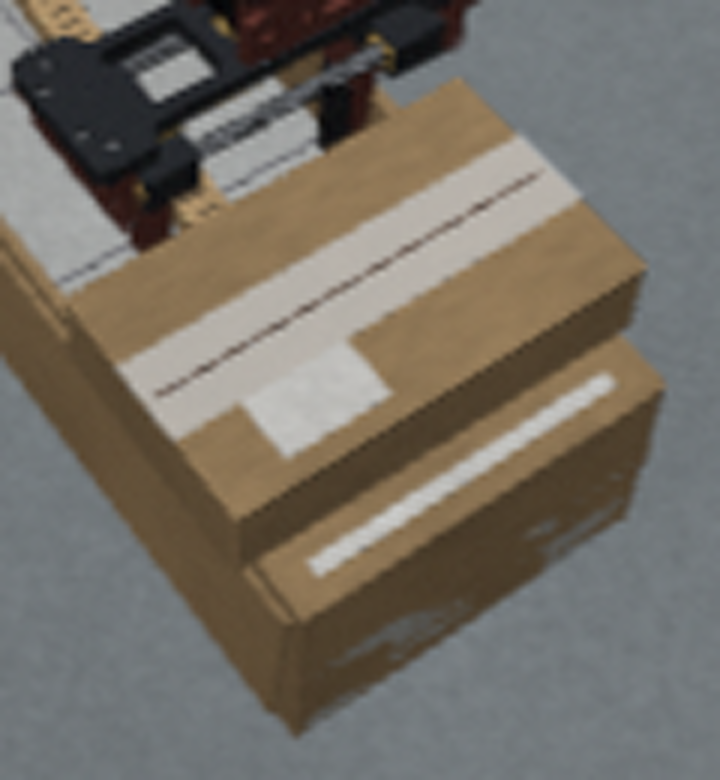

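Call:
jog_arm --deltas '[{"jaw":8.7,"tx":0,"ty":0,"tz":-0.2,"twist":0},{"jaw":8.7,"tx":0,"ty":0,"tz":-0.35,"twist":0},{"jaw":8.7,"tx":0,"ty":0,"tz":-0.35,"twist":0},{"jaw":8.7,"tx":0,"ty":0,"tz":-0.35,"twist":0},{"jaw":8.7,"tx":0,"ty":0,"tz":4,"twist":0},{"jaw":8.7,"tx":-4,"ty":0,"tz":9,"twist":0},{"jaw":8.7,"tx":-8,"ty":0,"tz":14,"twist":0},{"jaw":8.7,"tx":-8,"ty":0,"tz":19,"twist":0}]'

```text
clock: 13.3
tcp_pos: [0.5089, -0.1228, 0.3845]
tool_rot: [0.484, 0.516, -0.482, 0.517]
force: [1.0, 0.5, 0.1]
width: 0.0871
```

Call:
jog_arm --deltas '[{"jaw":8.7,"tx":0,"ty":0,"tz":3,"twist":0},{"jaw":8.7,"tx":0,"ty":0,"tz":3,"twist":0}]'

```text
clock: 13.5
tcp_pos: [0.5096, -0.1565, 0.3829]
tool_rot: [0.485, 0.514, -0.485, 0.515]
force: [-0.1, -0.3, 0.5]
width: 0.0871
```

```bash
python3 - <<'E'
from m5 import *
show()
ims={n:camera(n) for n in("scene","top")}
for n in ims: np.save(f"pics/{n}9.npy",ims[n])
o=measure(ims,(.0,.187))
Q=o["both"]
draw("top",ims["top"],Q,(232,145,352,245),6,"pics/o9t.png")
draw("scene",ims["scene"],Q,(295,170,415,300),6,"pics/o9s.png")
crop("",ims["top"],232,145,352,245,6,"pics/r9t.png")
E
```

```text
t 13.5 carton xy tip [ 0.0013 -0.0881] ztip 0.2009 yaw rel -0.31 F [-0.1 -0.3  0.5] w 0.0871 toolx [ 0.002 -0.001 -1.   ] q7 0.53
icp n 134 rms 0.56
icp n 271 rms 0.51
both car [ 0.5027 -0.0674  0.0674] parcel rel own [0.0016 0.1859] 0.36 rel p [0.0008 0.1872] 0.61
icp n 59 rms 0.36
icp n 100 rms 0.35
top car [ 0.5027 -0.0671  0.0644] parcel rel own [0.0013 0.1835] -0.03 rel p [0.0011 0.1851] 0.05
icp n 78 rms 0.7
icp n 175 rms 0.46
scene car [ 0.5027 -0.0676  0.0684] parcel rel own [0.0017 0.1866] 0.22 rel p [0.0007 0.1877] 0.53
```

View pics/r9t.png

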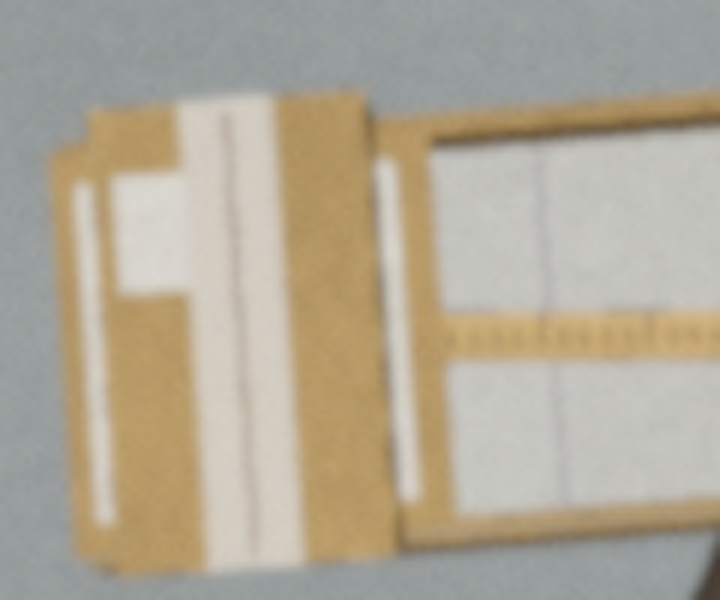

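View pics/o9s.png

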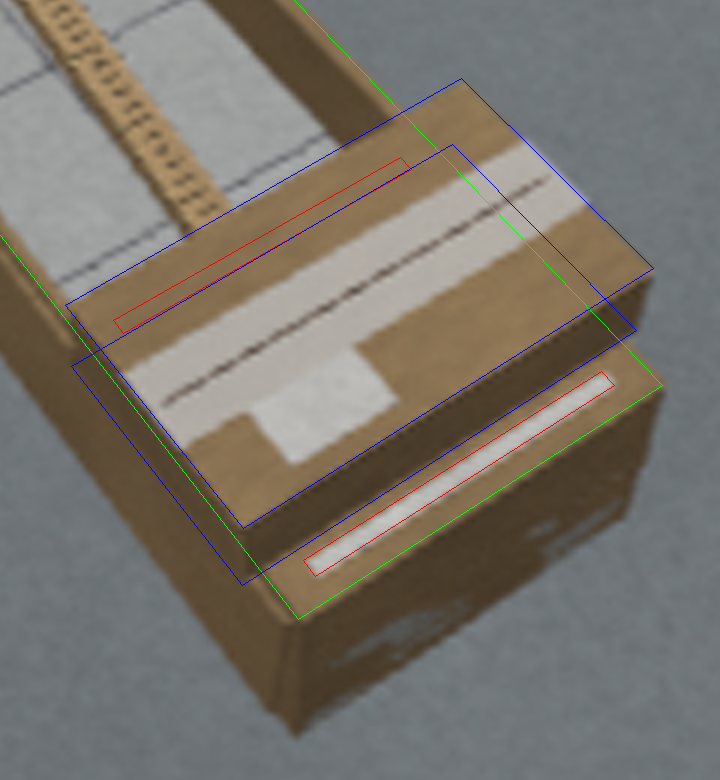

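```bash
python3 - <<'E'
from m5 import *
import icp as I
ims={n:np.load(f"pics/{n}9.npy") for n in("scene","top")}
PAR["top"]=[("top",Bc,Cc),("top",Cc,D),("top",D,A)]
for gy in(.187,.190):
    o=measure(ims,(.001,gy),rp=1.8)
Q=o["top"]
draw("top",ims["top"],Q,(232,145,352,245),6,"pics/o9t.png")
E
```

```text
icp n 134 rms 0.56
icp n 246 rms 0.46
both car [ 0.5027 -0.0674  0.0674] parcel rel own [0.0015 0.1863] 0.28 rel p [0.0007 0.1875] 0.53
icp n 59 rms 0.36
icp n 74 rms 0.31
top car [ 0.5027 -0.0671  0.0644] parcel rel own [0.0013 0.1844] -0.05 rel p [0.0011 0.186 ] 0.02
icp n 78 rms 0.7
icp n 173 rms 0.99
scene car [ 0.5027 -0.0676  0.0684] parcel rel own [0.0017 0.1867] 0.22 rel p [0.0007 0.1878] 0.53
icp n 134 rms 0.56
icp n 244 rms 0.45
both car [ 0.5027 -0.0674  0.0674] parcel rel own [0.0015 0.1863] 0.27 rel p [0.0007 0.1876] 0.52
icp n 59 rms 0.36
icp n 75 rms 0.32
top car [ 0.5027 -0.0671  0.0644] parcel rel own [0.0013 0.1842] -0.0 rel p [0.0011 0.1859] 0.08
icp n 78 rms 0.7
icp n 175 rms 0.54
scene car [ 0.5027 -0.0676  0.0684] parcel rel own [0.0017 0.1866] 0.27 rel p [0.0007 0.1877] 0.58
```

View pics/o9t.png

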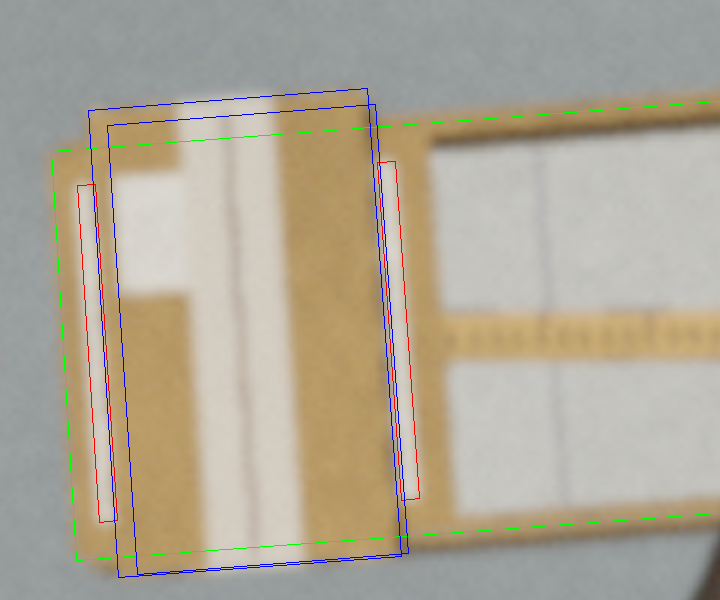

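Call:
jog_arm --deltas '[{"jaw":8.7,"tx":0,"ty":0,"tz":-5,"twist":0},{"jaw":8.7,"tx":3,"ty":0,"tz":-9,"twist":0},{"jaw":8.7,"tx":6,"ty":0,"tz":-13,"twist":0},{"jaw":8.7,"tx":7.6,"ty":0,"tz":-16,"twist":0},{"jaw":8.7,"tx":7.6,"ty":0,"tz":-18,"twist":0},{"jaw":8.7,"tx":7.6,"ty":0,"tz":-18.3,"twist":0},{"jaw":8.7,"tx":7.6,"ty":0,"tz":-18.3,"twist":0}]'

```text
clock: 14.3
tcp_pos: [0.4983, 0.0316, 0.306]
tool_rot: [0.483, 0.517, -0.483, 0.516]
force: [-0.3, -0.7, -0.8]
width: 0.0871
```

```bash
python3 - <<'E'
from go import *
show();go(0.001,0.12,.125,0)
E
```

```text
t 14.3 carton xy tip [0.0019 0.1004] ztip 0.124 yaw rel 0.21 F [-0.3 -0.7 -0.8] w 0.0871 toolx [-0.001  0.    -1.   ] q7 0.21
tx -0.10 ty -0.08 tz -1.96 twist 0.04 dist 0.020
```

Call:
jog_arm --deltas '[{"jaw":8.7,"tx":0,"ty":0,"tz":-0.8,"twist":0},{"jaw":8.7,"tx":0,"ty":0,"tz":-1.2,"twist":0},{"jaw":8.7,"tx":0,"ty":0,"tz":-1.6,"twist":0},{"jaw":8.7,"tx":0,"ty":0,"tz":-1.9,"twist":0},{"jaw":8.7,"tx":0,"ty":0,"tz":-1.9,"twist":0},{"jaw":8.7,"tx":0,"ty":0,"tz":-1.9,"twist":0}]'

```text
clock: 14.9
tcp_pos: [0.4974, 0.049, 0.3062]
tool_rot: [0.484, 0.516, -0.484, 0.516]
force: [-0.4, 0.0, 0.1]
width: 0.087
```

```bash
python3 - <<'E'
from go import *
show();go(0.001,0.12,.125,0)
E
```

```text
t 14.9 carton xy tip [0.002  0.1178] ztip 0.1242 yaw rel 0.01 F [-0.4  0.   0.1] w 0.087 toolx [ 0.  0. -1.] q7 0.17
tx -0.08 ty -0.10 tz -0.22 twist 0.00 dist 0.003
```

Call:
jog_arm --deltas '[{"jaw":8.7,"tx":0,"ty":0,"tz":-0.2,"twist":0},{"jaw":8.7,"tx":0,"ty":0,"tz":-0.2,"twist":0},{"jaw":8.7,"tx":0,"ty":0,"tz":-0.2,"twist":0}]'

```text
clock: 15.2
tcp_pos: [0.4973, 0.0509, 0.3062]
tool_rot: [0.484, 0.515, -0.484, 0.516]
force: [-0.2, -2.2, 0.7]
width: 0.087
```

Call:
jog_arm --deltas '[{"jaw":8.7,"tx":0,"ty":0,"tz":4,"twist":0},{"jaw":8.7,"tx":-4,"ty":0,"tz":9,"twist":0},{"jaw":8.7,"tx":-8,"ty":0,"tz":14,"twist":0},{"jaw":8.7,"tx":-8,"ty":0,"tz":19,"twist":0},{"jaw":8.7,"tx":-8,"ty":0,"tz":23,"twist":0},{"jaw":8.7,"tx":-8,"ty":0,"tz":23,"twist":0}]'

```text
clock: 15.8
tcp_pos: [0.5111, -0.1837, 0.3875]
tool_rot: [0.485, 0.513, -0.485, 0.515]
force: [0.1, -0.1, -0.3]
width: 0.087
```

```bash
python3 - <<'E'
from m5 import *
show()
ims={n:camera(n) for n in("scene","top")}
for n in ims: np.save(f"pics/{n}10.npy",ims[n])
PAR["top"]=[("top",Bc,Cc),("top",Cc,D),("top",D,A)]
CAR["top"]+=strip("top",.119,.127)[:1]
o=measure(ims,(.001,.190),rp=1.8)
Q=o["both"]
draw("top",ims["top"],Q,(232,145,352,245),6,"pics/o10t.png")
draw("scene",ims["scene"],Q,(295,170,415,300),6,"pics/o10s.png")
crop("",ims["top"],232,145,322,245,7,"pics/r10t.png")
crop("",ims["scene"],325,190,415,290,8,"pics/r10s.png")
E
```

```text
t 15.8 carton xy tip [ 0.001  -0.1153] ztip 0.2055 yaw rel -0.32 F [ 0.1 -0.1 -0.3] w 0.087 toolx [ 0.003 -0.002 -1.   ] q7 0.58
icp n 170 rms 3.76
icp n 244 rms 1.09
both car [ 0.5027 -0.0675  0.0608] parcel rel own [0.0005 0.1899] 0.78 rel p [0.0009 0.1911] 0.65
icp n 96 rms 0.53
icp n 75 rms 0.33
top car [ 0.5027 -0.0667  0.0624] parcel rel own [0.0008 0.1862] 0.19 rel p [0.001  0.1882] 0.16
icp n 78 rms 1.11
icp n 173 rms 0.4
scene car [ 0.5027 -0.0681  0.0656] parcel rel own [0.0014 0.1908] 0.49 rel p [0.0009 0.1914] 0.64
```

View pics/o10t.png

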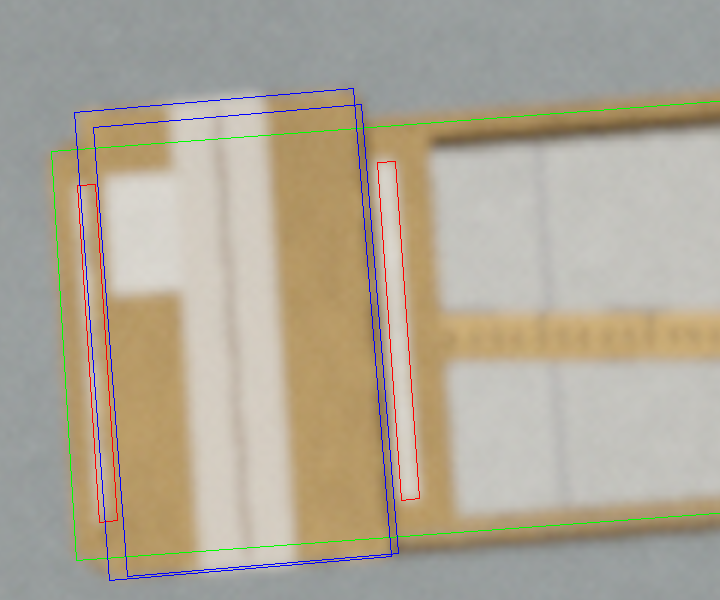

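View pics/r10t.png

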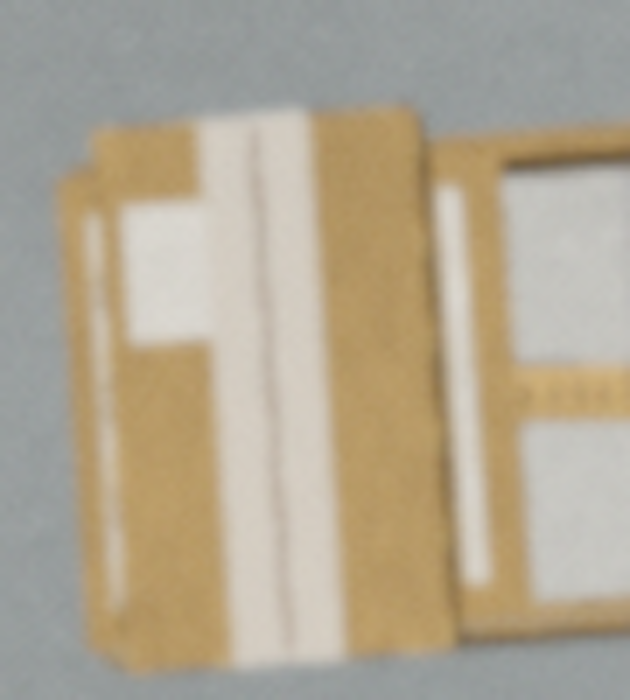

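View pics/o10s.png

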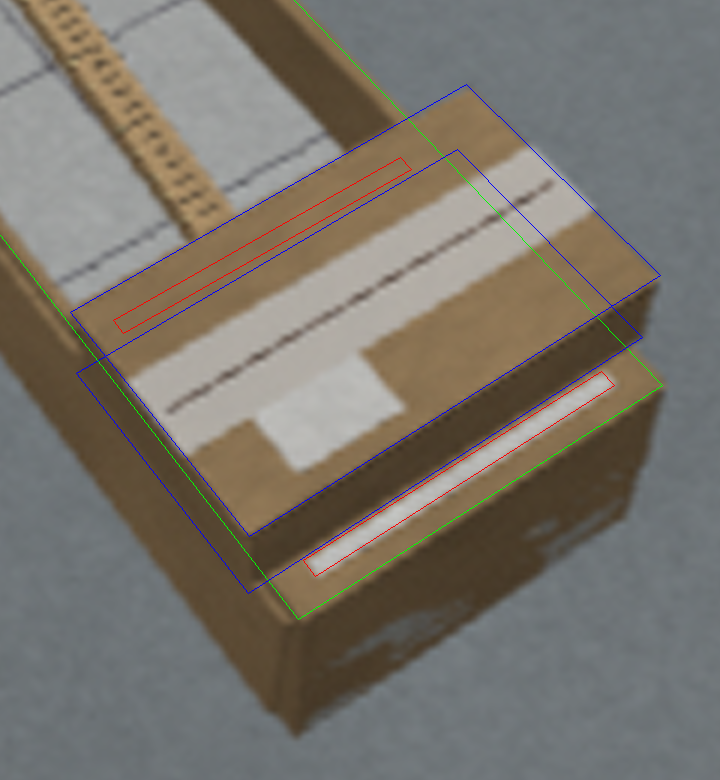

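View pics/r10s.png

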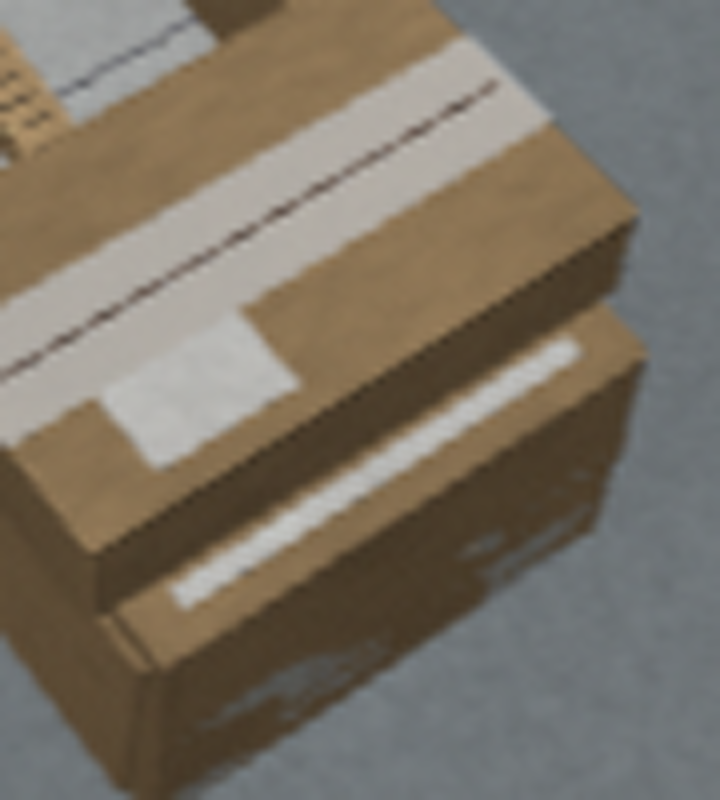

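```bash
cat > prof.py <<'E'
from fit import *
import sys
p=np.load("carton.npy")
def prof(n,im,x,y0,y1,z,w=.012,step=.0005):
    ys=np.arange(y0,y1,step);xs=np.linspace(x-w,x+w,25)
    L=np.array([(a,b,z) for b in ys for a in xs]);u=proj(n,W(p,L)).astype(np.float32).reshape(len(ys),len(xs),2)
    v=cv2.remap(im.astype(np.float32),u[...,0],u[...,1],cv2.INTER_CUBIC).mean(1)
    return ys,v
if __name__=="__main__":
    import os
    k=sys.argv[1]
    for n,z,rg in(("top",.11,(.108,.138)),("top",.11,(.24,.272)),("scene",.11,(.24,.268))):
        im=np.load(f"pics/{n}{k}.npy")
        for x in(-.055,-.02,.02,.055):
            ys,v=prof(n,im,x,*rg,z)
            print(n,x,"start",rg[0],"blue @1mm:",v[::2,2].astype(int).tolist())
E
python3 prof.py 10
```

```text
top -0.055 start 0.108 blue @1mm: [105, 102, 101, 101, 101, 102, 105, 110, 120, 134, 148, 164, 177, 187, 194, 197, 197, 194, 187, 176, 162, 146, 126, 110, 96, 88, 87, 89, 93, 97, 99]
top -0.02 start 0.108 blue @1mm: [104, 102, 102, 101, 101, 101, 105, 110, 119, 131, 145, 161, 175, 185, 193, 197, 197, 194, 188, 176, 161, 145, 125, 109, 96, 89, 89, 91, 95, 98, 100]
top 0.02 start 0.108 blue @1mm: [106, 103, 102, 101, 101, 102, 105, 109, 118, 130, 144, 159, 173, 184, 193, 197, 198, 195, 189, 178, 165, 149, 131, 114, 100, 91, 89, 89, 92, 95, 98]
top 0.055 start 0.108 blue @1mm: [105, 102, 101, 102, 101, 102, 104, 109, 117, 130, 144, 159, 174, 184, 193, 198, 199, 196, 191, 180, 166, 151, 132, 115, 101, 91, 88, 89, 92, 96, 99]
top -0.055 start 0.24 blue @1mm: [102, 102, 102, 101, 101, 102, 102, 102, 103, 103, 103, 103, 104, 106, 111, 120, 131, 142, 153, 159, 161, 159, 152, 141, 130, 119, 110, 106, 105, 106, 111, 118, 126]
top -0.02 start 0.24 blue @1mm: [103, 103, 103, 103, 102, 102, 102, 102, 102, 102, 103, 103, 105, 108, 112, 120, 130, 140, 150, 157, 159, 157, 151, 140, 129, 119, 110, 10
[... 367 characters left out ...]
 154, 146, 136, 125, 116, 109, 106, 106, 109, 114, 123]
scene -0.055 start 0.24 blue @1mm: [43, 43, 43, 42, 41, 41, 41, 42, 44, 49, 59, 75, 97, 123, 151, 173, 183, 184, 182, 180, 172, 151, 122, 94, 80, 78, 80, 81, 80]
scene -0.02 start 0.24 blue @1mm: [42, 42, 43, 43, 42, 42, 41, 41, 43, 48, 58, 72, 91, 116, 145, 168, 181, 184, 183, 181, 173, 153, 123, 95, 79, 77, 78, 80, 80]
scene 0.02 start 0.24 blue @1mm: [42, 42, 42, 42, 42, 42, 41, 41, 43, 48, 58, 71, 90, 116, 145, 170, 182, 184, 183, 182, 176, 157, 126, 95, 78, 75, 76, 78, 78]
scene 0.055 start 0.24 blue @1mm: [42, 42, 42, 42, 42, 41, 40, 40, 42, 47, 57, 71, 89, 112, 140, 166, 181, 185, 185, 183, 178, 161, 132, 102, 83, 79, 81, 82, 81]
```

```bash
cat > pfit.py <<'E'
from prof import *
from scipy.special import erf
k=sys.argv[1]
def steps(y,edges,levels,s):
    v=np.full_like(y,levels[0],float)
    for e,a,b in zip(edges,levels[:-1],levels[1:]): v+=(b-a)*.5*(1+erf((y-e)/s/2**.5))
    return v
im=np.load(f"pics/scene{k}.npy")
for x in(-.055,-.02,.02,.055):
    ys,v=prof("scene",im,x,.238,.267,.11);v=v.mean(1)
    d0=v[:10].mean();fl=v[-4:].mean()
    # params: gap edge e, strip s1,s2(width fixed 8), white, sigma
    f=lambda q:steps(ys,[q[0],q[1],q[1]+.008],[d0,fl,q[2],fl],q[3])-v
    r=least_squares(f,[.25,.253,190,.001],x_scale=[1e-3,1e-3,10,1e-3]);q=r.x
    print("scene x",x,"parcel edge",round(q[0],4),"strip",round(q[1],4),"gap mm",round((q[1]-q[0])*1e3,2),"white",round(q[2]),"sig",round(q[3],5),"rms",round(np.sqrt(np.mean(r.fun**2)),2))
im=np.load(f"pics/top{k}.npy")
for x in(-.06,-.035):
    ys,v=prof("top",im,x,.240,.268,.11,w=.01);v=v[:,2]
    b0=v[:10].mean()
    f=lambda q:steps(ys,[q[0],q[1]+.008],[b0,q[2],q[3]],.0026)-v
    f=lambda q:steps(ys,[q[0],q[1]+.008],[b0,215,q[2]],q[3])-v
    r=least_squares(f,[.254,.253,100,.0026],x_scale=[1e-3,1e-3,10,1e-3]);q=r.x
    P0=unproj("top",proj("top",W(p,[(x,q[0],.11)])),.155)[0]
    from go import wc
    print("top x",x,"occl edge",round(q[0],4),"strip in",round(q[1],4),"parcel +y edge",np.round(wc(P0),4),"sig",round(q[3],4),"rms",round(np.sqrt(np.mean(r.fun**2)),2))
for x in(-.055,-.02,.02,.055):
    ys,v=prof("top",im,x,.108,.138,.11);v=v[:,2]
    f=lambda q:steps(ys,[q[0],q[0]+.008,q[1],q[2]],[102,q[3],102,60,101],q[4])-v
    r=least_squares(f,[.119,.130,.134,210,.0026],x_scale=[1e-3,1e-3,1e-3,10,1e-3]);q=r.x
    P0=unproj("top",proj("top",W(p,[(x,q[2],.11)])),.155)[0]
    print("top inner x",x,"strip outer side",round(q[0]+.008,4),"base edge",round(q[1],4),"gap mm",round((q[1]-q[0]-.008)*1e3,2),"top -y edge",np.round(wc(P0),4),"white",round(q[3]),"sig",round(q[4],4),"rms",round(np.sqrt(np.mean(r.fun**2)),2))
E
python3 pfit.py 10
```

```text
scene x -0.055 parcel edge 0.2502 strip 0.2534 gap mm 3.21 white 187 sig 0.00135 rms 1.56
scene x -0.02 parcel edge 0.2502 strip 0.2536 gap mm 3.37 white 187 sig 0.00135 rms 1.27
scene x 0.02 parcel edge 0.2501 strip 0.2536 gap mm 3.48 white 188 sig 0.00133 rms 1.52
scene x 0.055 parcel edge 0.2504 strip 0.2538 gap mm 3.37 white 187 sig 0.00124 rms 1.43
top x -0.06 occl edge 0.2579 strip in 0.2542 parcel +y edge [-0.0606  0.2496] sig 0.003 rms 0.76
top x -0.035 occl edge 0.2585 strip in 0.2541 parcel +y edge [-0.0366  0.2501] sig 0.003 rms 0.77
top inner x -0.055 strip outer side 0.1277 base edge 0.1309 gap mm 3.15 top -y edge [-0.0558  0.1315] white 241 sig 0.0036 rms 3.37
top inner x -0.02 strip outer side 0.1278 base edge 0.1307 gap mm 2.97 top -y edge [-0.0222  0.131 ] white 237 sig 0.0035 rms 3.18
top inner x 0.02 strip outer side 0.128 base edge 0.1312 gap mm 3.23 top -y edge [0.0161 0.1316] white 240 sig 0.0036 rms 2.83
top inner x 0.055 strip outer side 0.128 base edge 0.1313 gap mm 3.27 top -y edge [0.0497 0.1317] white 241 sig 0.0036 rms 3.02
```

```bash
cat > stk.py <<'E'
from prof import *
def profx(n,im,y,x0,x1,z,w=.008,step=.0005):
    xs=np.arange(x0,x1,step);ys=np.linspace(y-w,y+w,15)
    L=np.array([(a,b,z) for a in xs for b in ys]);u=proj(n,W(p,L)).astype(np.float32).reshape(len(xs),len(ys),2)
    return xs,cv2.remap(im.astype(np.float32),u[...,0],u[...,1],cv2.INTER_CUBIC).mean(1)
def stick(n,im,ylist,z=.072,x0=-.06,x1=.045):
    out=[]
    for y in ylist:
        xs,v=profx(n,im,y,x0,x1,z);s=v[:,0]-v[:,2]  # wood: red-blue high
        t=(s.max()+np.median(s))/2
        i=np.where(s>t)[0];
        print(n,y,"contrast",round(float(s.max()-np.median(s))),"edges",round(xs[i[0]],4),round(xs[i[-1]],4),"mid",round((xs[i[0]]+xs[i[-1]])/2,4))
E
python3 - <<'E'
from stk import *
for n in("top","scene"):
    im=np.load(f"pics/{n}10.npy");stick(n,im,[-.085,-.06,-.03,0,.03,.06,.085])
crop("",np.load("pics/top10.npy"),300,150,400,240,7.5,"pics/r10b.png")
E
```

```text
top -0.085 contrast 74 edges -0.025 -0.0045 mid -0.0147
top -0.06 contrast 76 edges -0.024 -0.002 mid -0.013
top -0.03 contrast 76 edges -0.0215 -0.001 mid -0.0112
top 0 contrast 76 edges -0.0195 0.001 mid -0.0092
top 0.03 contrast 76 edges -0.0175 0.003 mid -0.0072
top 0.06 contrast 76 edges -0.0155 0.005 mid -0.0052
top 0.085 contrast 76 edges -0.0135 0.007 mid -0.0032
scene -0.085 contrast 62 edges -0.0255 0.0 mid -0.0127
scene -0.06 contrast 67 edges -0.024 0.0015 mid -0.0112
scene -0.03 contrast 66 edges -0.022 0.0035 mid -0.0092
scene 0 contrast 68 edges -0.02 0.005 mid -0.0075
scene 0.03 contrast 67 edges -0.018 0.0075 mid -0.0052
scene 0.06 contrast 62 edges -0.016 0.0095 mid -0.0032
scene 0.085 contrast 15 edges -0.0145 0.0105 mid -0.002
```

View pics/r10b.png

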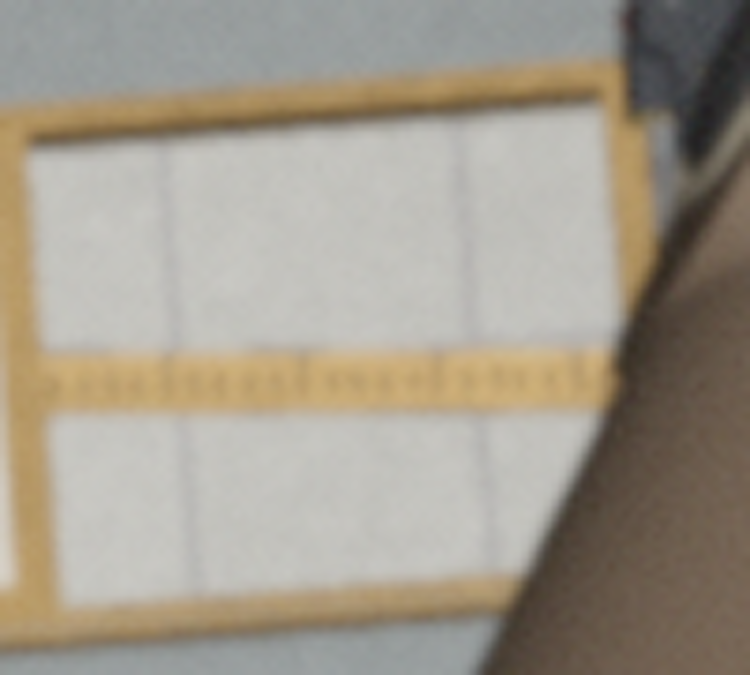

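```bash
python3 - <<'E'
from go import *
for a in((168,382),(305,380),(438,378),(575,376)):
    print(wc(unproj("top",[((a[0]+.5)/7.5-.5+300,(a[1]+.5)/7.5-.5+150)],.072)[0]))
show()
y=-.075;go(-.0093+.067*y,y,.125,-.067);go(-.0093+.067*y,y,.058,-.067)
E
```

```text
[-0.00499118  0.05970527]
[-0.00798112  0.00970203]
[-0.01085789 -0.03876667]
[-0.01383847 -0.08861301]
t 15.9 carton xy tip [ 0.0016 -0.1123] ztip 0.2043 yaw rel -0.23 F [0.3 0.8 0. ] w 0.087 toolx [ 0.    -0.001 -1.   ] q7 0.58
tx 7.93 ty -1.61 tz -3.73 twist 0.72 dist 0.089
tx 14.63 ty -1.61 tz -3.73 twist 0.72 dist 0.152
```

Call:
jog_arm --deltas '[{"jaw":5,"tx":3,"ty":-1.55,"tz":-4.7,"twist":0.72},{"jaw":5,"tx":7,"ty":-1.55,"tz":-4.7,"twist":0.72},{"jaw":5,"tx":8.5,"ty":-1.55,"tz":-4.7,"twist":0.72},{"jaw":5,"tx":8.5,"ty":-1.55,"tz":-4.7,"twist":0.72},{"jaw":5,"tx":8.5,"ty":-1.55,"tz":-4.7,"twist":0.72}]'

```text
clock: 16.4
tcp_pos: [0.4937, -0.1314, 0.3013]
tool_rot: [0.499, 0.501, -0.5, 0.5]
force: [0.3, -0.3, 0.8]
width: 0.0513
```

```bash
python3 - <<'E'
from go import *
show()
y=-.065;go(-.0093+.067*y,y,.058,-.067)
im=camera("scene");crop("",im,225,90,385,250,4,"pics/s11.png")
E
```

```text
t 16.4 carton xy tip [-0.013 -0.062] ztip 0.1193 yaw rel -3.5 F [ 0.3 -0.3  0.8] w 0.0513 toolx [-0.001  0.    -1.   ] q7 0.51
tx 6.13 ty -0.04 tz 0.30 twist 0.07 dist 0.061
```

View pics/s11.png

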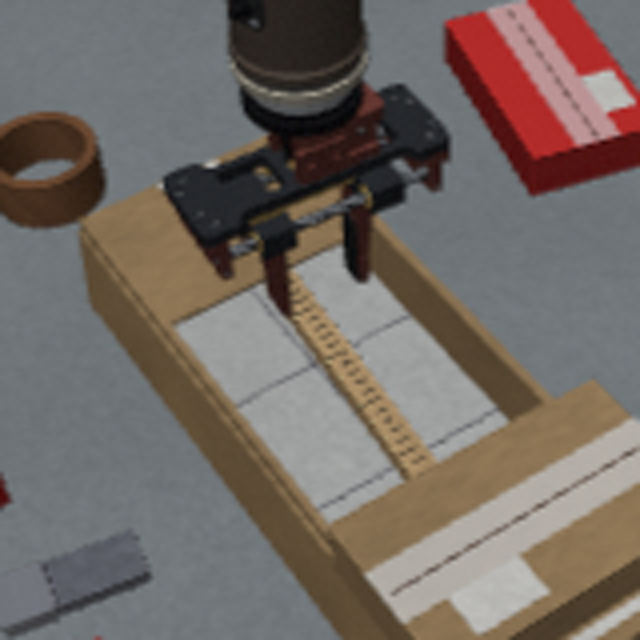

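Call:
jog_arm --deltas '[{"jaw":5,"tx":3,"ty":0,"tz":0,"twist":0},{"jaw":5,"tx":5,"ty":0,"tz":0,"twist":0},{"jaw":5,"tx":6.0,"ty":0,"tz":0,"twist":0},{"jaw":1.8,"tx":6.0,"ty":0,"tz":0,"twist":0},{"jaw":1.8,"tx":6.0,"ty":0,"tz":0,"twist":0},{"jaw":1.8,"tx":6.0,"ty":0,"tz":0,"twist":0},{"jaw":1.8,"tx":6.0,"ty":0,"tz":0,"twist":0}]' --newtons 15

```text
clock: 17.15
tcp_pos: [0.4937, -0.1326, 0.242]
tool_rot: [0.5, 0.5, -0.499, 0.5]
force: [1.4, -0.0, 5.3]
width: 0.0217
```

```bash
python3 - <<'E'
from go import *
show()
E
```

```text
t 17.15 carton xy tip [-0.0131 -0.0632] ztip 0.06 yaw rel -3.58 F [ 1.4 -0.   5.3] w 0.0217 toolx [ 0.002  0.    -1.   ] q7 0.59
```

Call:
jog_arm --deltas '[{"jaw":1.8,"tx":-0.3,"ty":0,"tz":0,"twist":0},{"jaw":1.8,"tx":-0.3,"ty":0,"tz":-2,"twist":0},{"jaw":1.8,"tx":-0.3,"ty":0,"tz":-4,"twist":0},{"jaw":1.8,"tx":-0.3,"ty":0,"tz":-6,"twist":0},{"jaw":1.8,"tx":-0.3,"ty":0,"tz":-7.5,"twist":0},{"jaw":1.8,"tx":-0.3,"ty":0,"tz":-8.5,"twist":0},{"jaw":1.8,"tx":-0.3,"ty":0,"tz":-8.5,"twist":0}]'

```text
clock: 17.85
tcp_pos: [0.4935, -0.0462, 0.2443]
tool_rot: [0.499, 0.501, -0.499, 0.501]
force: [-0.1, -0.2, -1.2]
width: 0.0218
```

```bash
python3 - <<'E'
from go import *
show()
im=camera("scene");crop("",im,225,90,385,250,4,"pics/s12.png")
im=camera("top");crop("",im,232,145,442,245,3.8,"pics/t12.png")
E
```

```text
t 17.85 carton xy tip [-0.0079  0.023 ] ztip 0.0623 yaw rel -3.46 F [-0.1 -0.2 -1.2] w 0.0218 toolx [ 0.     0.001 -1.   ] q7 0.42
```

View pics/s12.png

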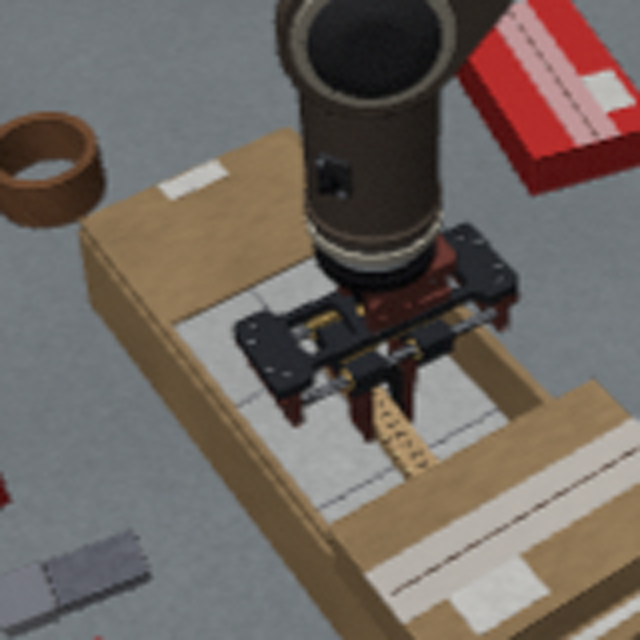

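View pics/t12.png

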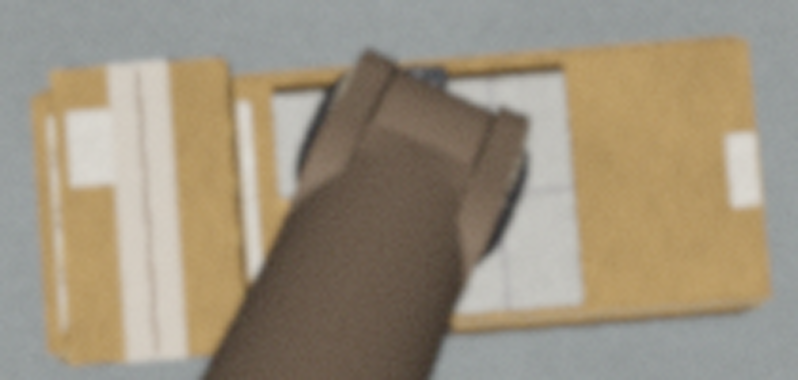

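Call:
jog_arm --deltas '[{"jaw":4.5,"tx":0.2,"ty":0,"tz":0,"twist":0},{"jaw":4.5,"tx":0.2,"ty":0,"tz":0,"twist":0},{"jaw":4.5,"tx":0,"ty":0,"tz":0,"twist":0},{"jaw":4.5,"tx":-4,"ty":0,"tz":1,"twist":0},{"jaw":4.5,"tx":-8,"ty":0,"tz":5,"twist":0},{"jaw":4.5,"tx":-8,"ty":0,"tz":10,"twist":0},{"jaw":4.5,"tx":-8,"ty":0,"tz":14,"twist":0},{"jaw":4.5,"tx":-8,"ty":0,"tz":14,"twist":0}]'

```text
clock: 18.75
tcp_pos: [0.492, -0.1942, 0.3255]
tool_rot: [-0.502, -0.496, 0.502, -0.499]
force: [-0.2, -0.7, -0.4]
width: 0.045
```

```bash
python3 - <<'E'
from stk import *
from go import show
show()
for n in("scene","top"):
    im=camera(n);np.save(f"pics/{n}13.npy",im)
    stick(n,im,[-.05,-.04,-.02,0,.03,.06,.085])
crop("",np.load("pics/scene13.npy"),225,90,385,250,4,"pics/s13.png")
crop("",np.load("pics/top13.npy"),232,145,442,245,3.8,"pics/t13.png")
E
```

```text
t 18.75 carton xy tip [-0.0187 -0.1246] ztip 0.1435 yaw rel -4.1 F [-0.2 -0.7 -0.4] w 0.045 toolx [ 0.002 -0.004 -1.   ] q7 0.62
scene -0.05 contrast 52 edges -0.022 0.0005 mid -0.0107
scene -0.04 contrast 68 edges -0.0215 0.003 mid -0.0092
scene -0.02 contrast 68 edges -0.02 0.005 mid -0.0075
scene 0 contrast 64 edges -0.019 0.0065 mid -0.0062
scene 0.03 contrast 69 edges -0.0175 0.008 mid -0.0047
scene 0.06 contrast 69 edges -0.0155 0.01 mid -0.0027
scene 0.085 contrast 16 edges -0.014 0.0105 mid -0.0017
top -0.05 contrast 57 edges -0.0215 -0.001 mid -0.0112
top -0.04 contrast 74 edges -0.0215 -0.0005 mid -0.011
top -0.02 contrast 75 edges -0.02 0.0005 mid -0.0097
top 0 contrast 75 edges -0.019 0.002 mid -0.0085
top 0.03 contrast 76 edges -0.017 0.0035 mid -0.0067
top 0.06 contrast 76 edges -0.0155 0.0055 mid -0.005
top 0.085 contrast 76 edges -0.014 0.007 mid -0.0035
```

View pics/s13.png

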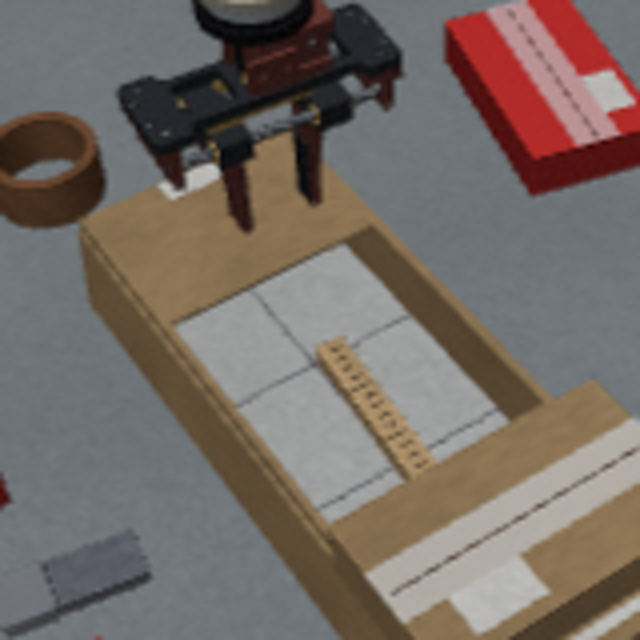

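View pics/t13.png

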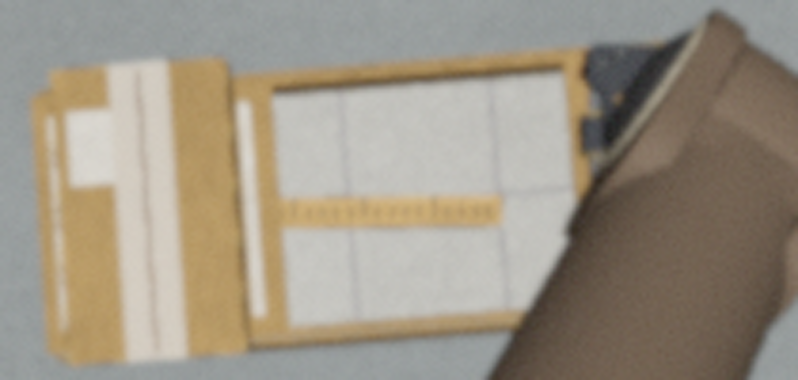

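```bash
python3 - <<'E'
from go import *
print(wc(unproj("top",[((500.5)/3.8-.5+232,(211.5)/3.8-.5+145)],.072)[0]))
show();go(-.0105,-.034,.12,-.06);go(-.0105,-.034,.058,-.06)
E
```

```text
[-0.01244662 -0.05302608]
t 18.85 carton xy tip [-0.0174 -0.1193] ztip 0.1422 yaw rel -3.79 F [-0.2  0.2  0.6] w 0.045 toolx [-0. -0. -1.] q7 0.61
tx 2.22 ty 0.13 tz -8.56 twist -0.07 dist 0.088
tx 8.42 ty 0.13 tz -8.56 twist -0.07 dist 0.120
```

Call:
jog_arm --deltas '[{"jaw":4.5,"tx":0,"ty":0.1,"tz":-4,"twist":0},{"jaw":4.5,"tx":2.2,"ty":0.1,"tz":-8.3,"twist":0},{"jaw":4.5,"tx":4,"ty":0.1,"tz":-8.3,"twist":0},{"jaw":4.5,"tx":4,"ty":0.1,"tz":-8.3,"twist":0},{"jaw":4.5,"tx":4,"ty":0.1,"tz":-8.3,"twist":0}]'

```text
clock: 19.35
tcp_pos: [0.4943, -0.104, 0.2843]
tool_rot: [0.499, 0.5, -0.5, 0.5]
force: [-0.5, 0.5, 1.0]
width: 0.0448
```

```bash
python3 - <<'E'
from go import *
show();go(-.0105,-.034,.058,-.06)
E
```

```text
t 19.35 carton xy tip [-0.0106 -0.0347] ztip 0.1023 yaw rel -3.53 F [-0.5  0.5  1. ] w 0.0448 toolx [-0.001 -0.    -1.   ] q7 0.49
tx 4.43 ty 0.01 tz -0.08 twist -0.02 dist 0.044
```

Call:
jog_arm --deltas '[{"jaw":4.5,"tx":2,"ty":0,"tz":0,"twist":0},{"jaw":4.5,"tx":4,"ty":0,"tz":0,"twist":0},{"jaw":4.5,"tx":4.3,"ty":0,"tz":0,"twist":0},{"jaw":1.8,"tx":4.3,"ty":0,"tz":0,"twist":0},{"jaw":1.8,"tx":4.3,"ty":0,"tz":0,"twist":0},{"jaw":1.8,"tx":4.3,"ty":0,"tz":0,"twist":0},{"jaw":1.8,"tx":4.3,"ty":0,"tz":0,"twist":0}]' --newtons 6

```text
clock: 20.05
tcp_pos: [0.4947, -0.1047, 0.242]
tool_rot: [0.5, 0.5, -0.499, 0.5]
force: [-2.0, -0.0, 4.8]
width: 0.0219
```

Call:
jog_arm --deltas '[{"jaw":1.8,"tx":-0.5,"ty":0,"tz":0,"twist":0},{"jaw":1.8,"tx":-1,"ty":0,"tz":0,"twist":0},{"jaw":1.8,"tx":-1.5,"ty":0,"tz":0,"twist":0},{"jaw":1.8,"tx":-2,"ty":0,"tz":0,"twist":0},{"jaw":1.8,"tx":-2.5,"ty":0,"tz":0,"twist":0},{"jaw":1.8,"tx":-3,"ty":0,"tz":0,"twist":0},{"jaw":1.8,"tx":-3,"ty":0,"tz":0,"twist":0}]'

```text
clock: 20.75
tcp_pos: [0.4946, -0.1046, 0.2718]
tool_rot: [0.5, 0.5, -0.5, 0.5]
force: [-0.1, 0.4, 0.2]
width: 0.0221
```

```bash
python3 - <<'E'
from go import *
show()
im=camera("scene");crop("",im,225,90,385,250,4,"pics/s14.png")
E
```

```text
t 20.75 carton xy tip [-0.0104 -0.0353] ztip 0.0898 yaw rel -3.58 F [-0.1  0.4  0.2] w 0.0221 toolx [ 0.001  0.    -1.   ] q7 0.51
```

View pics/s14.png

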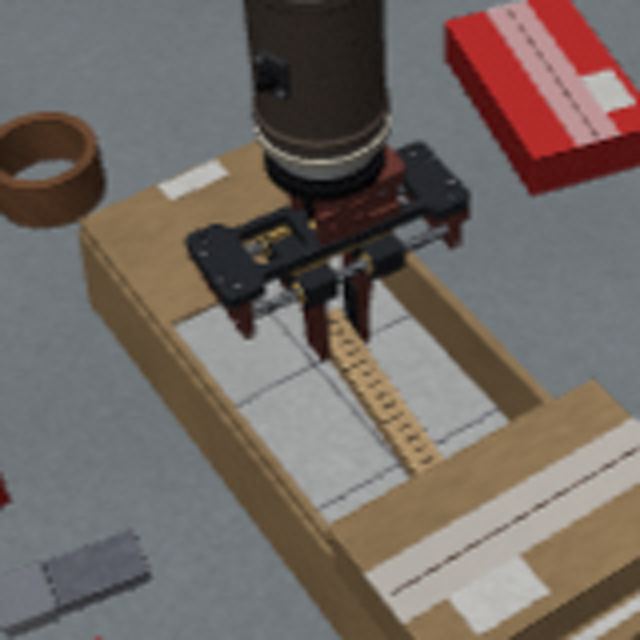

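Call:
jog_arm --deltas '[{"jaw":1.8,"tx":-0.7,"ty":0,"tz":0,"twist":0},{"jaw":1.8,"tx":-1.4,"ty":0,"tz":0,"twist":0},{"jaw":1.8,"tx":-2,"ty":0,"tz":0.9,"twist":0},{"jaw":1.8,"tx":-2.6,"ty":0,"tz":1.8,"twist":0},{"jaw":1.8,"tx":-3.2,"ty":0,"tz":2.8,"twist":0},{"jaw":1.8,"tx":-3.8,"ty":0,"tz":3.8,"twist":0},{"jaw":1.8,"tx":-3.8,"ty":0,"tz":3.8,"twist":0}]'

```text
clock: 21.5
tcp_pos: [0.4943, -0.1447, 0.3102]
tool_rot: [0.501, 0.499, -0.5, 0.5]
force: [0.5, 0.2, -0.3]
width: 0.022
```

```bash
python3 - <<'E'
from go import *
show()
im=camera("scene");crop("",im,225,90,385,250,4,"pics/s15.png")
E
```

```text
t 21.5 carton xy tip [-0.0132 -0.0753] ztip 0.1282 yaw rel -3.73 F [ 0.5  0.2 -0.3] w 0.022 toolx [ 0.002 -0.001 -1.   ] q7 0.54
```

View pics/s15.png

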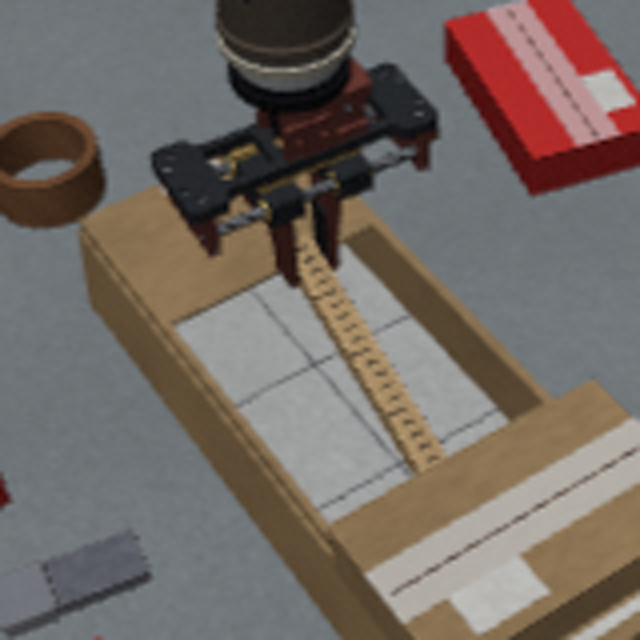

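Call:
jog_arm --deltas '[{"jaw":1.8,"tx":-1.4,"ty":0,"tz":1,"twist":0},{"jaw":1.8,"tx":-2.8,"ty":0,"tz":2,"twist":0},{"jaw":1.8,"tx":-4,"ty":0,"tz":2.9,"twist":0},{"jaw":1.8,"tx":-5.2,"ty":0,"tz":3.9,"twist":0},{"jaw":1.8,"tx":-6.4,"ty":0,"tz":4.8,"twist":0},{"jaw":1.8,"tx":-7.8,"ty":0,"tz":6,"twist":0},{"jaw":1.8,"tx":-9.3,"ty":0,"tz":7.2,"twist":0},{"jaw":1.8,"tx":-9.3,"ty":0,"tz":7.2,"twist":0}]'

```text
clock: 22.35
tcp_pos: [0.4944, -0.2167, 0.4042]
tool_rot: [0.501, 0.498, -0.5, 0.501]
force: [0.2, -0.7, 1.0]
width: 0.0218
```

```bash
python3 - <<'E'
from go import *
show()
im=camera("scene");crop("",im,205,50,385,240,4,"pics/s16.png")
E
```

```text
t 22.35 carton xy tip [-0.0177 -0.1472] ztip 0.2222 yaw rel -3.72 F [ 0.2 -0.7  1. ] w 0.0218 toolx [ 0.003 -0.002 -1.   ] q7 0.59
```

View pics/s16.png

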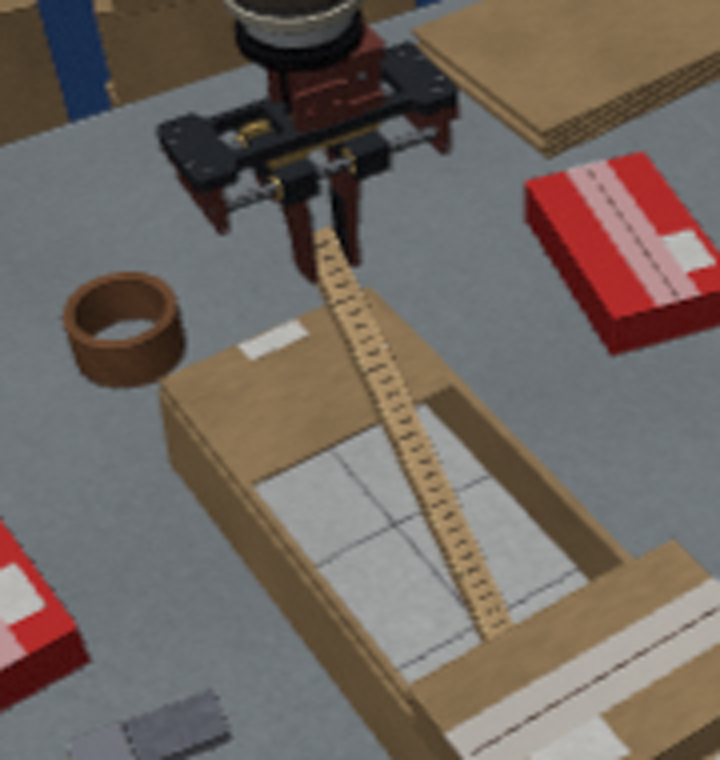

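Call:
jog_arm --deltas '[{"jaw":1.8,"tx":-0.6,"ty":0,"tz":1,"twist":0},{"jaw":1.8,"tx":-1,"ty":0,"tz":2,"twist":0},{"jaw":1.8,"tx":-1.5,"ty":0,"tz":3,"twist":0},{"jaw":1.8,"tx":-2,"ty":0,"tz":4,"twist":0},{"jaw":1.8,"tx":-2,"ty":0,"tz":4,"twist":0}]'

```text
clock: 22.9
tcp_pos: [0.4941, -0.2565, 0.4229]
tool_rot: [-0.5, -0.499, 0.501, -0.5]
force: [-0.2, -1.1, -0.1]
width: 0.0218
```

Call:
jog_arm --deltas '[{"jaw":1.8,"tx":0,"ty":0,"tz":0,"twist":0},{"jaw":1.8,"tx":0,"ty":0,"tz":0,"twist":0}]' --newtons 35

```text
clock: 23.1
tcp_pos: [0.4945, -0.2544, 0.422]
tool_rot: [0.5, 0.5, -0.5, 0.5]
force: [0.3, -0.1, 0.8]
width: 0.0218
```

```bash
python3 - <<'E'
from go import *
show()
im=camera("scene");crop("",im,205,50,385,240,4,"pics/s17.png")
E
```

```text
t 23.1 carton xy tip [-0.02   -0.1848] ztip 0.24 yaw rel -3.58 F [ 0.3 -0.1  0.8] w 0.0218 toolx [ 0.  0. -1.] q7 0.66
```

View pics/s17.png

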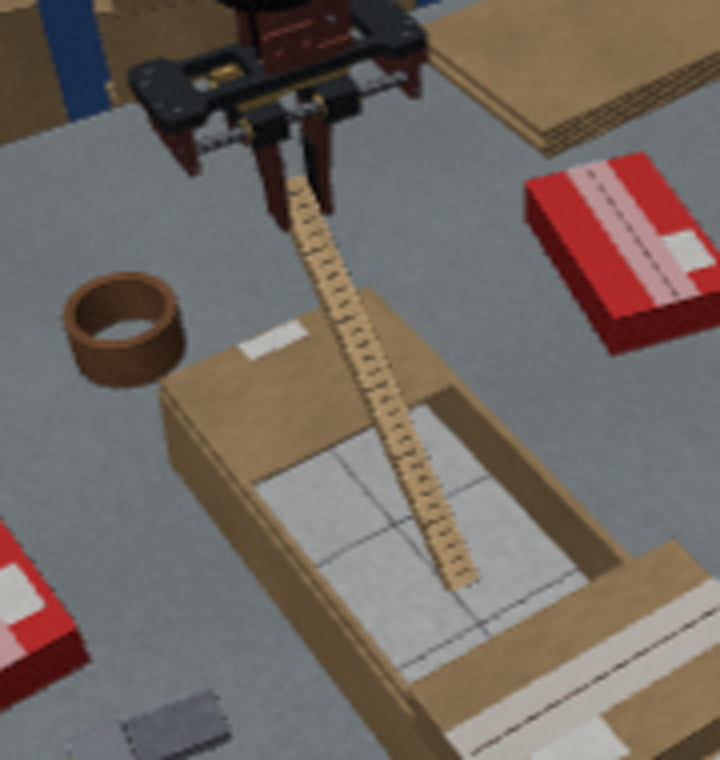

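Call:
jog_arm --deltas '[{"jaw":1.8,"tx":-2,"ty":0,"tz":0,"twist":0},{"jaw":1.8,"tx":-5,"ty":0,"tz":0,"twist":0},{"jaw":1.8,"tx":-8,"ty":0,"tz":0,"twist":0},{"jaw":1.8,"tx":-11,"ty":0,"tz":0,"twist":0},{"jaw":1.8,"tx":-14,"ty":0,"tz":0,"twist":0},{"jaw":1.8,"tx":-17,"ty":0,"tz":0,"twist":0},{"jaw":1.8,"tx":-19,"ty":0,"tz":0,"twist":0},{"jaw":1.8,"tx":-20,"ty":0,"tz":0,"twist":0}]'

```text
clock: 23.95
tcp_pos: [0.4945, -0.2542, 0.6236]
tool_rot: [0.5, 0.5, -0.499, 0.501]
force: [0.6, 0.1, -1.2]
width: 0.0219
```

```bash
python3 - <<'E'
from go import *
show()
im=camera("scene");cv2.imwrite("pics/s18.png",im[:,:,::-1])
E
```

```text
t 23.95 carton xy tip [-0.0199 -0.1846] ztip 0.4416 yaw rel -3.53 F [ 0.6  0.1 -1.2] w 0.0219 toolx [ 0.002 -0.    -1.   ] q7 0.57
```

View pics/s18.png

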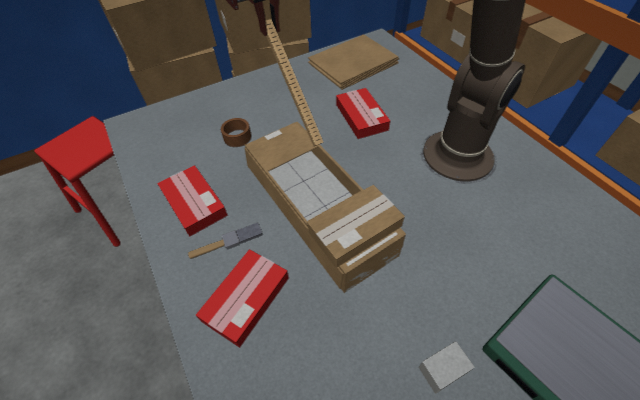

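Call:
jog_arm --deltas '[{"jaw":1.8,"tx":0,"ty":0,"tz":0,"twist":0},{"jaw":1.8,"tx":0,"ty":0,"tz":0,"twist":0},{"jaw":1.8,"tx":0,"ty":0,"tz":0,"twist":0},{"jaw":1.8,"tx":0,"ty":0,"tz":0,"twist":0},{"jaw":1.8,"tx":0,"ty":0,"tz":0,"twist":0},{"jaw":1.8,"tx":0,"ty":0,"tz":0,"twist":0},{"jaw":1.8,"tx":0,"ty":0,"tz":0,"twist":0},{"jaw":1.8,"tx":0,"ty":0,"tz":0,"twist":0}]'

```text
clock: 24.8
tcp_pos: [0.4944, -0.2545, 0.6221]
tool_rot: [0.5, 0.5, -0.5, 0.5]
force: [0.4, 1.5, -0.4]
width: 0.0218
```

```bash
python3 - <<'E'
from go import *
show();s,R,yaw=st()
ims={n:camera(n) for n in("scene","top")}
for n in ims: np.save(f"pics/{n}19.npy",ims[n])
g=s["tcp_pos"]+.166*R[:,0]; d=-R[:,2]  # +y side direction
for th in(30,35,40,45,50,60,75,90):
    t=np.radians(th);e=g+.281*(np.cos(t)*d+np.sin(t)*np.array([0,0,-1]));print(th,np.round(e,3),np.round(proj("scene",e)[0],1),np.round(proj("top",e)[0],1))
for n in ims: cv2.imwrite(f"pics/{n}19.png",ims[n][:,:,::-1])
E
python3 pfit.py 19
```

```text
t 24.8 carton xy tip [-0.02   -0.1849] ztip 0.4401 yaw rel -3.59 F [ 0.4  1.5 -0.4] w 0.0218 toolx [ 0.  0. -1.] q7 0.57
30 [ 0.494 -0.011  0.316] [325. 135.] [321.6 193.5]
35 [ 0.494 -0.024  0.295] [322.2 138.4] [327.7 194.2]
40 [ 0.494 -0.039  0.275] [319.1 140.7] [334.2 194.7]
45 [ 0.494 -0.056  0.257] [315.9 142.1] [341.3 195.2]
50 [ 0.494 -0.074  0.241] [312.5 142.7] [348.8 195.7]
60 [ 0.494 -0.114  0.213] [305.3 141.3] [364.8 196.3]
75 [ 0.494 -0.182  0.185] [294. 134.] [391.3 196.8]
90 [ 0.494 -0.255  0.175] [282.5 121.6] [420.  196.7]
scene x -0.055 parcel edge 0.2502 strip 0.2534 gap mm 3.2 white 183 sig 0.00135 rms 1.5
scene x -0.02 parcel edge 0.2502 strip 0.2536 gap mm 3.36 white 182 sig 0.0013 rms 1.37
scene x 0.02 parcel edge 0.2501 strip 0.2536 gap mm 3.5 white 184 sig 0.00134 rms 1.53
scene x 0.055 parcel edge 0.2504 strip 0.2538 gap mm 3.39 white 182 sig 0.00124 rms 1.31
top x -0.06 occl edge 0.2578 strip in 0.2542 parcel +y edge [-0.0606  0.2495] sig 0.003 rms 0.56
top x -0.035 occl edge 0.2583 strip in 0.254 parcel +y edge [-0.0366  0.25  ] sig 0.003 rms 1.21
top inner x -0.055 strip outer side 0.1277 base edge 0.13 gap mm 2.3 top -y edge [-0.0558  0.1305] white 256 sig 0.0038 rms 3.74
top inner x -0.02 strip outer side 0.1278 base edge 0.1298 gap mm 2.02 top -y edge [-0.0222  0.1304] white 255 sig 0.0038 rms 3.69
top inner x 0.02 strip outer side 0.1281 base edge 0.1297 gap mm 1.61 top -y edge [0.0161 0.1307] white 259 sig 0.0039 rms 3.72
top inner x 0.055 strip outer side 0.1281 base edge 0.1301 gap mm 2.0 top -y edge [0.0497 0.1307] white 259 sig 0.0039 rms 3.49
```

View pics/scene19.png

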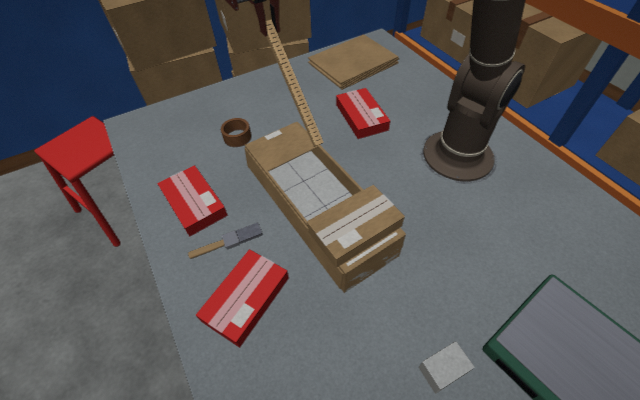

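View pics/top19.png

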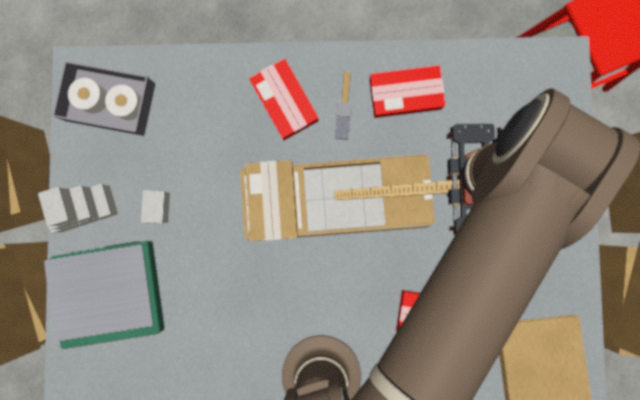

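```bash
python3 -c "
from workcell import job
print(job.sign_off())"
```

```text
the job is handed in; nothing more can be done
None
```

The job is done and handed in at about 25 s of the 54 s allowed; no verdict was reported.

**Small carton:** I slid it along the top with the open fingers and nudged it sideways with the closed fingers, never gripping or lifting it.
- The gap to the outer strip is about 3.2–3.5 mm along its whole length, against 3 mm nominal, so it sits square. This was the same before and after I took the stick out.
- It is about 1 mm off centre across the long carton, measured before its last two 4 mm pushes along the carton and fitted at 0.5–1.4 mm after them.
- The checks on its position partly disagreed. The whole-box edge fits from the two cameras put its centre 186–191 mm from the opening centre, against the 190 mm wanted. They also showed up to 0.8° of turn, which the strip gaps do not.
- The gap to the inner strip read about 3.2 mm right after placing and 1.6–2.3 mm at the end. I put less trust in that last reading because the fit was poor.

**Stick:** I dragged it under the left flap, gripped it again near its right end, let it pivot in the fingers and pulled it out through the opening. It is held at 35 N, tilted about 43°. Its lower end is near z = 0.26 m, roughly 15 cm above the top of the long carton, and two pictures about 0.8 s apart showed it still and touching nothing else.

**Tape roll, white box and brush:** in the last pictures they look unmoved; I compared them by eye and did not measure them.

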